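# Turn the worn hammer bits round, lock the carrier and slide it to its station

## Robot

A 6-joint arm with a two-finger parallel gripper is mounted at the origin on the work surface. World frame = base frame: x ahead of the robot, y to its left, z up, the work surface at z = 0. Lengths are in m, angles in rad, forces in N, time in s.
With the tool pointing down it reaches from about 0.35 to 0.975 m from the base axis. Payload 4.9 kg.
Tool frame: the origin (TCP) lies on the centre line of the jaws, within the pads' length; the fingertips stand 14 mm ahead of it and the grasp point (between the pads) lies 5 mm behind it (manip.nose_length is the distance from the TCP to the fingertips, in m); z points along the fingers, y is the line along which they close (so a half turn about z gives the same grasp; the last joint's range is limited). The gripper opens to 85 mm and grips with 20 to 120 N. Pads are 22 mm wide; open, the fingers measure 114 mm over their backs; the gripper's body (76 mm by 85 mm) begins 54 mm behind the grasp point. The pads swing forward as they close: fully open they stand 13 mm farther back than shut.
Start: joints at [-1.431, 0.053, 1.613, -0, 1.476, -0.119], TCP at [0.16, -0.604, 0.245] pointing down, gripper open.
Joint ranges: [-3.01, 3.01], [-1.01, 2.22], [0.06, 2.58], [-1.02, 4.17], [0.09, 2.62], [-3.14, 3.14]. Speed limits (rad/s): [2.57, 2.57, 3.14, 3.14, 3.14, 3.14].

## Interface

Orientations are given as a unit quaternion [w, x, y, z].
In Python, from plant import manip, imaging gives the robot as it stands.
- The arm moves only by the tool play_rows, never from a script. Its argument "commands" is a list of rows, each a list of 6 numbers: the shift along the tool's x, y, z in mm, then the turn, a rotation vector about the tool's x, y, z in degrees. A call has 1 to 5 rows; each row shifts and turns the commanded pose from where the row before left it, along the tool's axes as they then stand; what a row does not reach is not made up. A row lasts 1/12 s, in which the tool goes at most 41.7 mm and 7.16 degrees, less where a joint would pass 70% of its speed; a pose out of reach is approached as far as the arm can. A call is refused whole if a number of a shift passes 41.7 or a number of a turn 7.16, either way. A call with a gripper value outside its range is refused whole. "hand" is the finger opening in mm, from 0 to 85.4, set as the call begins (left out, the last holds). The fingers move at their own pace and stop on an object; the grip force is fixed at half the most. Time passes only in rows, so rows that do not move let the fingers close. It gives the time, the measured TCP pose, the force, the opening and the grip force at its end, in the units of the state.
- manip.state(): the state, without advancing time (a new reading comes with each control period).
- imaging.grab_frame(name): name is "side" or "top"; returns a dict with "image" (420x560x3 uint8, red, green, blue), "fx", "fy", "cx", "cy" (pixels), "R" (3x3) and "t" (3): a world point X has camera coordinates R X + t. Camera axes: x right, y down, z forward; pixel columns grow to the right and rows downward; lengths in m; the calibration is good to about 2 mm. A picture is of the moment at which its call begins. There is no depth.
- manip.job_done(): hands the job in; it is judged then, once.
The state is a dict: "time": time; "joint_pos": joint angles; "joint_vel": joint speeds; "joint_efforts": joint torques, N m; "tool_pos": TCP position; "tool_rot": TCP orientation; "contact_force": force on the tool from outside, world axes, zero at the start; "ft_torque": the same for the moment, N m; "gripper_width": opening from 0.0 (shut) to 1.0 (fully open); "grasp_force": force on a finger pad.
Only numpy, scipy, OpenCV 4.12 (cv2) and the standard library are available. Lean on these libraries where they do the work, as an engineer would, in place of code of your own. Each camera call takes 0.05 s, during which the arm holds its last target. There are 200 camera calls.

## Task

In the steel bit carrier, turn round every double-ended bit that shows its worn blunt end at the open front, so that all bits lie fully down in slots of the carrier with the unused point sticking out at the front. Then knock the carrier's sprung lock pin fully down with the mallet (not with the gripper), and after that push the carrier across the bench, without lifting it, until it sits inside the painted outline with its open front still facing away from the robot; finish with the mallet back on its rubber mat and the can, jar and wrench left alone.

Things in the scene. Friction and masses are not known exactly. Their poses are not given: they have to be found in the camera images.
- carrier: Loose steel tray, 0.8 kg, 106 (x) x 370 (y) mm. Origin: middle of underside; x to the open front, away from the robot. Base 12 mm thick; 5 open-topped slots 30 mm wide along x, centred at y -88, -28, 32, 92, 152 mm, floor at z 12, rib tops at z 24; back wall x -53 to -47, 40 mm high, full length; lock block at y -185 to -130 mm, 40 mm high. Slides under 4 to 12 N.
- bit1: Double-ended steel bit 120 mm long, 90 g, in any slot (None from the start if absent). Origin: mid-length on the centre line; x to the unused point. Square shank 24 x 24 mm over the middle 60 mm; point tapers over 30 mm; worn end: neck 16 mm wide, then blunt round head 23 mm wide. Seated: origin 24 mm above the carrier's underside, at about x 20 mm of the carrier, either way round.
- bit2: Double-ended steel bit 120 mm long, 90 g, in any slot (None from the start if absent). Origin: mid-length on the centre line; x to the unused point. Square shank 24 x 24 mm over the middle 60 mm; point tapers over 30 mm; worn end: neck 16 mm wide, then blunt round head 23 mm wide. Seated: origin 24 mm above the carrier's underside, at about x 20 mm of the carrier, either way round.
- bit3: Double-ended steel bit 120 mm long, 90 g, in any slot (None from the start if absent). Origin: mid-length on the centre line; x to the unused point. Square shank 24 x 24 mm over the middle 60 mm; point tapers over 30 mm; worn end: neck 16 mm wide, then blunt round head 23 mm wide. Seated: origin 24 mm above the carrier's underside, at about x 20 mm of the carrier, either way round.
- bit4: Double-ended steel bit 120 mm long, 90 g, in any slot (None from the start if absent). Origin: mid-length on the centre line; x to the unused point. Square shank 24 x 24 mm over the middle 60 mm; point tapers over 30 mm; worn end: neck 16 mm wide, then blunt round head 23 mm wide. Seated: origin 24 mm above the carrier's underside, at about x 20 mm of the carrier, either way round.
- bit5: Double-ended steel bit 120 mm long, 90 g, in any slot (None from the start if absent). Origin: mid-length on the centre line; x to the unused point. Square shank 24 x 24 mm over the middle 60 mm; point tapers over 30 mm; worn end: neck 16 mm wide, then blunt round head 23 mm wide. Seated: origin 24 mm above the carrier's underside, at about x 20 mm of the carrier, either way round.
- bit1_point (a point): Tip of the unused, pointed end of bit1, 60 mm from its origin along its x. If it faces the front of the carrier it stands about 27 mm out.
- bit2_point (a point): Tip of the unused, pointed end of bit2, 60 mm from its origin along its x. If it faces the front of the carrier it stands about 27 mm out.
- bit3_point (a point): Tip of the unused, pointed end of bit3, 60 mm from its origin along its x. If it faces the front of the carrier it stands about 27 mm out.
- bit4_point (a point): Tip of the unused, pointed end of bit4, 60 mm from its origin along its x. If it faces the front of the carrier it stands about 27 mm out.
- bit5_point (a point): Tip of the unused, pointed end of bit5, 60 mm from its origin along its x. If it faces the front of the carrier it stands about 27 mm out.
- lockpin (a joint): Travel of the lock pin in m: 0 is fully up, 0.014 fully down. Weak spring and a stiff friction fit: it takes about 7 N to drive down and stays where it is left.
- lockpin_top (a point): Centre of the flat top of the lock pin's steel head (28 mm diameter), at x 3, y -157.5 mm in the carrier; 62 mm above the bench when up and 48 mm when fully down (higher than the bits, which reach 36 mm).
- mallet: Mallet, 0.42 kg. Grey cylinder head 60 mm across, 80 mm long, standing on a flat face; wooden handle 24 x 24 mm out of its side, x -30 to -178 mm. Origin: centre of the head, level with the handle's centre line, 40 mm above the face (30 mm up if toppled); x from handle to head, z along the head. Balances near x -13; grip at x -48. Any face or side may strike.
- mallet_mid (a point): About the middle of the mallet's whole length, on the handle's centre line at x = -70 mm of the mallet.
- mat: Fixed black rubber mat 260 (x) x 180 (y) x 3 mm where the mallet stands and must be put back. Origin: middle of its underside.
- station: White outline painted on the bench (flat), inside 136 x 400 mm, that is 15 mm bigger than the carrier on each side. Origin: its centre on the bench; x is the way the carrier's front must face.
- can: Yellow tin can standing on the bench, 72 mm across, 75 mm tall; origin at the middle of its underside. Leave alone.
- jar: Lidded jar, 70 mm across, 90 mm tall; origin at the middle of its underside. Leave alone.
- wrench: Steel wrench 200 mm long, lying on the bench. Leave alone.
There are look-alikes about, which are no part of the job. What is shaped like the bit4 but green is not meant.

How it is judged:
By the outcome, as a careful person would: the job done as asked, in the order asked, and still so for the second after the job is handed in, with the robot touching nothing.
Of bit1, bit2, bit3, bit4 only 3 to 4 are there at a start; the rules pass over those that are not, and their reading is None.
At some moment in a run one of mallet may be knocked a few centimetres aside while the robot is not near it.
Once in a run the grip may slacken for a moment while it holds something.
It also fails if it takes over 208 s, if anything falls off the work surface, if the arm or the gripper's body presses on something with over 40 N, if the wrist force passes 120 N, or if a joint passes its speed limit or range.

## Working session

There is one attempt and no reset: what is moved stays moved. The work goes in short steps, Python scripts to look and compute and a tool call to move; the robot and the scene stay as the last step left them, time stands still between calls to the robot, and variables do not carry over. Pictures are saved under pics/ and viewed, at most 14 in all, crops included, and the job is handed in when it is done.

Besides the shell and the picture viewer there is one more tool, called after "Call:" in YAML: its name, and indented under it one key for each argument. play_rows: Moves the arm, as the interface text tells. Its arguments: {"type":"object","properties":{"commands":{"type":"array","items":{"type":"array","items":{"type":"number"}}},"hand":{"type":"number"}},"required":["commands"]}

```bash
ls; mkdir -p pics
cat > h.py <<'E'
import numpy as np,cv2
from plant import manip,imaging
def grab(n,save=None):
    f=imaging.grab_frame(n)
    if save: cv2.imwrite('pics/'+save,f['image'][:,:,::-1])
    return f
def ray(f,u,v,z):
    R=np.array(f['R']);t=np.array(f['t']);C=-R.T@t
    d=R.T@np.array([(u-f['cx'])/f['fx'],(v-f['cy'])/f['fy'],1])
    return C+d*(z-C[2])/d[2]
def proj(f,X):
    c=np.array(f['R'])@np.array(X)+np.array(f['t'])
    return c[0]/c[2]*f['fx']+f['cx'],c[1]/c[2]*f['fy']+f['cy']
E
python3 - <<'E'
from h import *
for n in('top','side'):
    f=grab(n,n+'0.png');print(n,f['fx'],f['cx'],f['cy'],np.round(f['R'],3).tolist(),np.round(f['t'],3))
    np.savez(n+'0.npz',**f)
print(manip.state(),manip.nose_length)
E
```

```text
pics
top 489.7289778631474 278.32627522802767 216.30267961409965 [[-0.02, -1.0, -0.006], [-0.993, 0.021, -0.115], [0.115, 0.003, -0.993]] [0.038 0.53  1.498]
side 383.5681377830552 286.503169725233 206.5348757360511 [[-0.988, -0.151, 0.012], [-0.121, 0.741, -0.661], [0.091, -0.655, -0.75]] [0.543 0.106 1.121]
{'time': 0.1, 'joint_pos': array([-1.43099088e+00,  5.33119547e-02,  1.61416935e+00,  1.68002772e-05,
        1.47601744e+00, -1.18970853e-01]), 'joint_vel': array([-0.00042791, -0.00141715, -0.00262222,  0.00135061, -0.00055461,
        0.00025669]), 'joint_efforts': array([-3.52496545e-04, -3.94904995e+01, -3.71365070e+01, -1.36366102e-04,
        3.96597301e-03,  7.18234389e-06]), 'tool_pos': array([ 0.15988171, -0.60363863,  0.24416529]), 'tool_rot': array([-9.53079109e-04,  9.91640678e-01,  1.29026579e-01, -1.56673914e-06]), 'contact_force': array([ 0.63623538, -0.04855216,  0.6828328 ]), 'ft_torque': array([ 0.03953584, -0.00514611,  0.02569453]), 'grasp_force': 0.0, 'gripper_width': 0.9986026844726636} 0.014
```

View pics/top0.png

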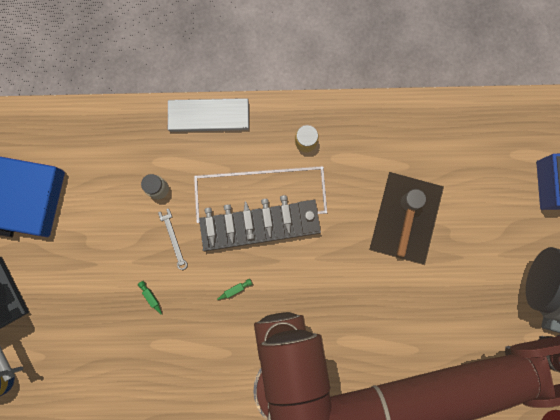

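View pics/side0.png

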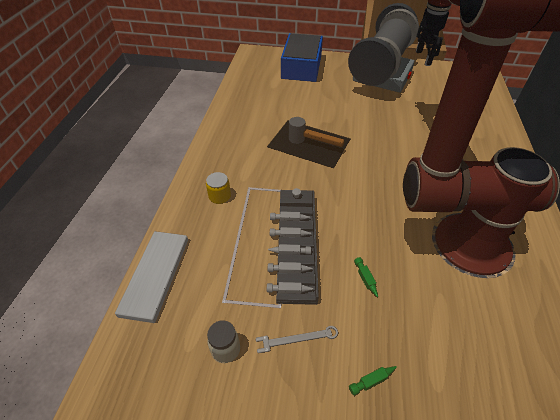

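Run:
```python
import cv2,numpy as np
t=cv2.imread('pics/top0.png');s=cv2.imread('pics/side0.png')
a=cv2.resize(t[155:265,180:340],None,fx=5,fy=5,interpolation=cv2.INTER_CUBIC)
cv2.imwrite('pics/a.png',a)
b=cv2.resize(s[180:310,215:345],None,fx=4.6,fy=4.6,interpolation=cv2.INTER_CUBIC);cv2.imwrite('pics/b.png',b)
c=cv2.resize(t[165:270,360:450],None,fx=5.5,fy=5.5,interpolation=cv2.INTER_CUBIC);cv2.imwrite('pics/c.png',c)
```

```text
(no output)
```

View pics/a.png

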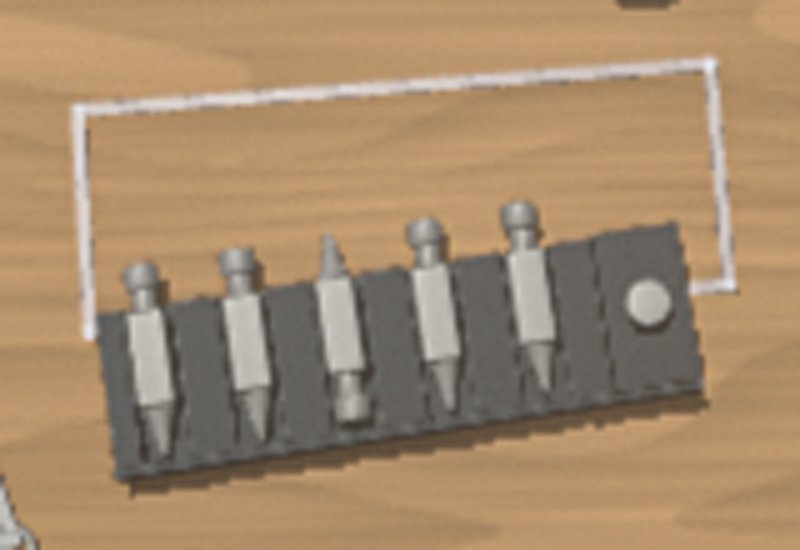

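View pics/b.png

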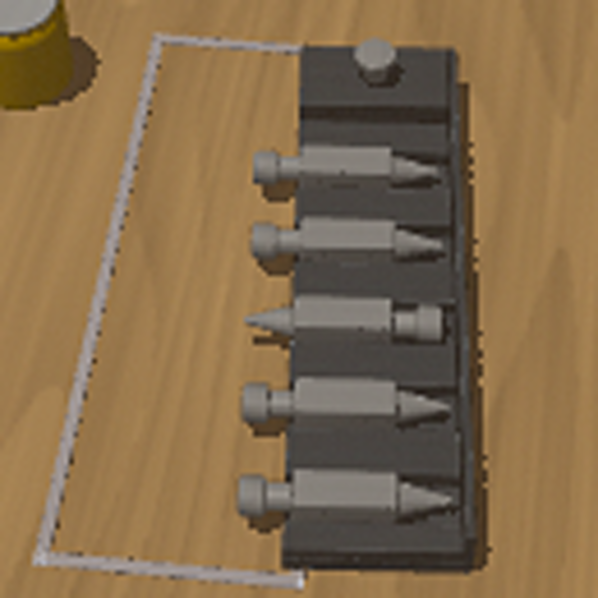

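View pics/c.png

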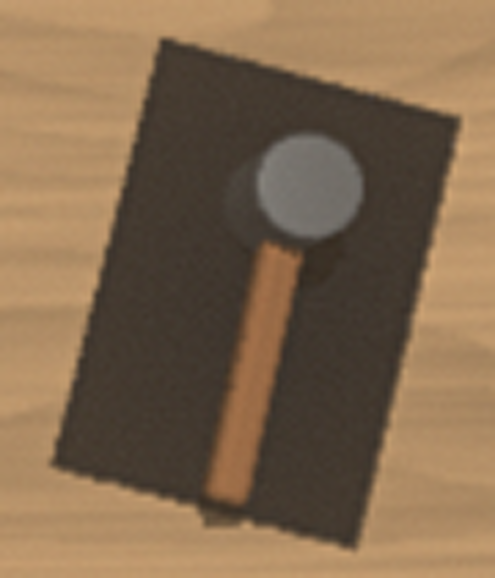

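The views show five bits. All but the middle one have the worn head at the front (crop a: heads at the top of slots 1, 2, 4 and 5). The lock pin is at about (309,215) in top, the mallet on its mat has its head at about (415,199), and the station outline lies just ahead of the carrier.

```bash
cat >> h.py <<'E'
def bits(f,z=0.036,lo=150):
    im=f['image'];hsv=cv2.cvtColor(im,cv2.COLOR_RGB2HSV)
    m=((hsv[...,1]<35)&(hsv[...,2]>lo)).astype('u1') if 0 else ((hsv[...,1]<45)&(hsv[...,2]>lo)).astype(np.uint8)
    o=[]
    for c in cv2.findContours(m,cv2.RETR_EXTERNAL,cv2.CHAIN_APPROX_NONE)[0]:
        a=cv2.contourArea(c)
        if 40<a<2500:
            (u,v),(w,h),_=cv2.minAreaRect(c); p=ray(f,u,v,z)
            if .3<p[0]<.9: o.append((round(u,1),round(v,1),round(w),round(h),a,np.round(p[:2]*1000,1).tolist()))
    return sorted(o)
E
python3 - <<'E'
from h import *
f=dict(np.load('top0.npz'))
for lo in(120,170): print(lo,*bits(f,lo=lo),sep='\n')
P=lambda x,y,z:np.round(ray(f,180+(x+.5)/5-.5,155+(y+.5)/5-.5,z)*1000,1)
print('bits',[P(x,y,.036)[:2] for x,y in((152,358),(248,340),(342,325),(438,310),(532,295))])
print('pin',P(649,304,.062))
print('back wall top corners',P(122,477,.04),P(702,390,.04),'front lock top',P(675,224,.04),P(598,238,.04))
print('station outline centres FL FR, BR',P(80,108,0),P(712,64,0),P(730,288,0))
Q=lambda x,y,z:np.round(ray(f,360+(x+.5)/5.5-.5,165+(y+.5)/5.5-.5,z)*1000,1)
print('mallet head',Q(310,185,.083),'handle',Q(280,252,.055),Q(228,498,.055))
print('mat',Q(162,40,.003),Q(460,118,.003),Q(356,547,.003),Q(53,463,.003))
E
```

```text
120
(173.7, 239.3, 61, 12, 299.5, [465.1, 352.0])
(207.5, 113.7, 30, 80, 2270.5, [864.0, 245.9])
(209.6, 226.4, 37, 7, 169.0, [502.8, 240.8])
(228.8, 223.5, 38, 7, 172.5, [510.8, 181.0])
(247.5, 220.1, 36, 7, 172.0, [520.1, 122.7])
(259.8, 194.1, 47, 130, 296.5, [601.0, 83.2])
(266.6, 217.4, 37, 7, 175.5, [527.2, 63.4])
(285.7, 213.9, 37, 7, 170.5, [537.0, 3.6])
(307.0, 135.0, 20, 20, 313.5, [787.4, -69.4])
(309.0, 215.0, 8, 8, 53.0, [532.0, -68.7])
170
(173.7, 241.6, 47, 5, 174.0, [457.9, 352.0])
(207.5, 113.5, 29, 79, 2206.0, [864.6, 245.9])
(209.4, 226.1, 18, 6, 91.0, [503.9, 241.2])
(228.8, 222.9, 18, 6, 91.0, [512.6, 180.8])
(247.3, 219.4, 18, 6, 89.5, [522.3, 123.2])
(259.8, 194.1, 47, 130, 274.0, [601.0, 83.2])
(266.7, 217.0, 18, 6, 88.0, [528.6, 63.0])
(285.3, 211.6, 21, 6, 88.0, [544.2, 4.7])
(306.8, 134.9, 20, 20, 303.5, [787.7, -68.8])
bits [array([503.4, 239.4]), array([513.4, 179.7]), array([521.6, 121.2]), array([529.7,  61.3]), array([537.9,   2.7])]
pin [527.7 -68.4  62. ]
back wall top corners [429.8 257.7  40. ] [ 476.1 -100.9   40. ] front lock top [580.1 -87.2  40. ] [572.3 -39.1  40. ]
station outline centres FL FR, BR [669.5 290.3   0. ] [ 689.6 -116.9   -0. ] [ 544.1 -124.     0. ]
mallet head [ 570.8 -390.2   83. ] handle [ 537.5 -379.4   55. ] [ 401.2 -343.7   55. ]
mat [ 669.8 -331.1    3. ] [ 620.  -501.7    3. ] [ 373.5 -428.     3. ] [ 424.8 -257.4    3. ]
```

Call:
play_rows:
  commands:
    - [26,-24.5,5,0,0,0]
    - [26,-24.5,5,0,0,0]
    - [26,-24.5,5,0,0,0]
    - [26,-24.5,5,0,0,0]
    - [26,-24.5,5,0,0,0]
  hand: 85

```text
time: 0.52
tool_pos: [0.2547, -0.4508, 0.2194]
tool_rot: [-0.0, 0.992, 0.129, -0.0]
contact_force: [1.1, -0.2, -0.6]
gripper_width: 0.996
grasp_force: 0.0
```

Call:
play_rows:
  commands:
    - [26,-24.5,5,0,0,0]
    - [26,-24.5,5,0,0,0]
    - [26,-24.5,5,0,0,0]
    - [26,-24.5,5,0,0,0]
    - [26,-24.5,5,0,0,0]

```text
time: 0.93
tool_pos: [0.3489, -0.299, 0.1947]
tool_rot: [-0.0, 0.992, 0.129, -0.0]
contact_force: [0.8, -0.1, 0.2]
gripper_width: 0.995
grasp_force: 0.0
```

Call:
play_rows:
  commands:
    - [26,-24.5,5,0,0,0]
    - [26,-24.5,5,0,0,0]
    - [26,-24.5,5,0,0,0]
    - [26,-24.5,5,0,0,0]
    - [26,-24.5,5,0,0,0]

```text
time: 1.35
tool_pos: [0.4433, -0.1473, 0.1698]
tool_rot: [-0.0, 0.992, 0.129, -0.0]
contact_force: [0.5, -0.1, 0.7]
gripper_width: 0.991
grasp_force: 0.0
```

Call:
play_rows:
  commands:
    - [26,-24.5,5,0,0,0]
    - [26,-24.5,5,0,0,0]
    - [26,-24.5,5,0,0,0]
    - [26,-24.5,5,0,0,0]
    - [26,-24.5,5,0,0,0]

```text
time: 1.77
tool_pos: [0.5375, 0.0045, 0.1446]
tool_rot: [-0.0, 0.992, 0.129, -0.0]
contact_force: [0.5, -0.3, -0.3]
gripper_width: 0.99
grasp_force: 0.0
```

Call:
play_rows:
  commands:
    - [0,0,0,0,0,6.8]
    - [0,0,0,0,0,0]
    - [0,0,0,0,0,0]
  hand: 46

```text
time: 2.02
tool_pos: [0.5368, 0.0028, 0.1447]
tool_rot: [0.0, 0.997, 0.072, -0.001]
contact_force: [-0.6, -0.1, 0.2]
gripper_width: 0.599
grasp_force: 0.0
```

```bash
cat >> h.py <<'E'
def yaw(s):
    w,x,y,z=s['tool_rot']; return np.arctan2(2*(x*y+w*z),1-2*(y*y+z*z))
def go(x,y,z,yd=None):
    s=manip.state();p=s['tool_pos']*1000;a=yaw(s)
    d=np.array([x,y,z])-p
    print('pos',p.round(1),'yaw',round(np.degrees(a),2),'q6',round(s['joint_pos'][5],2),'F',np.round(s['contact_force'],1),'w',round(s['gripper_width']*85.4,1),'g',round(s['grasp_force'],1),'t',round(s['time'],1),
     '\n tool shift',np.round([d[0]*np.cos(a)+d[1]*np.sin(a),d[0]*np.sin(a)-d[1]*np.cos(a),-d[2]],1),'rotz',None if yd is None else round(np.degrees(a)-yd,2))
E
python3 - <<'E'
from h import *
go(537.5,3.5,120,8)
print(manip.state()['tool_rot'])
f=grab('side','s1.png')
for z in(.036,): print([np.round(proj(f,(x/1000,y/1000,z)),1).tolist() for x,y in((537.5,3.5),(504,240.5))])
E
```

```text
pos [536.8   2.8 144.7] yaw 8.22 q6 1.29 F [-0.6 -0.1  0.2] w 51.1 g 0.0 t 2.0 
 tool shift [ 0.7 -0.6 24.7] rotz 0.22
[ 1.98947512e-05  9.97429169e-01  7.16564508e-02 -6.36437859e-04]
[[290.4, 213.3], [290.0, 284.5]]
```

View pics/s1.png

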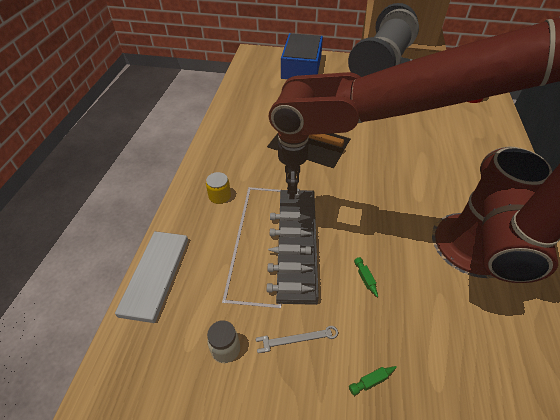

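The gripper stands above the rightmost bit and the side view agrees with my estimate. The shank is expected at (290,213). Now descend and grip.

Call:
play_rows:
  commands:
    - [0.5,-0.5,30,0,0,0]
    - [0,0,30,0,0,0]
    - [0,0,20,0,0,0]
    - [0,0,12,0,0,0]
    - [0,0,5,0,0,0]
  hand: 46

```text
time: 2.48
tool_pos: [0.5359, 0.0024, 0.0462]
tool_rot: [-0.0, 0.998, 0.07, -0.002]
contact_force: [-0.5, 0.5, 0.4]
gripper_width: 0.537
grasp_force: 0.0
```

Call:
play_rows:
  commands:
    - [0,0,3,0,0,0]
    - [0,0,1.5,0,0,0]
    - [0,0,0,0,0,0]

```text
time: 2.73
tool_pos: [0.5386, 0.0028, 0.045]
tool_rot: [0.0, 0.998, 0.07, 0.001]
contact_force: [-0.8, -0.5, 0.1]
gripper_width: 0.541
grasp_force: 0.0
```

Call:
play_rows:
  commands:
    - [0,0,0,0,0,0]
    - [0,0,0,0,0,0]
    - [0,0,0,0,0,0]
    - [0,0,0,0,0,0]
    - [0,0,0,0,0,0]
  hand: 10

```text
time: 3.15
tool_pos: [0.5388, 0.003, 0.0454]
tool_rot: [0.0, 0.998, 0.07, 0.001]
contact_force: [-1.3, 0.2, 6.4]
gripper_width: 0.252
grasp_force: 59.2
```

Call:
play_rows:
  commands:
    - [0,0,-4,0,0,0]
    - [0,0,-8,0,0,0]
    - [0,0,-16,0,0,0]
    - [0,0,-25,0,0,0]
    - [0,0,-22,0,0,0]

```text
time: 3.57
tool_pos: [0.537, 0.0033, 0.1194]
tool_rot: [-0.0, 0.998, 0.07, -0.001]
contact_force: [-0.0, -0.1, 0.2]
gripper_width: 0.255
grasp_force: 58.8
```

Call:
play_rows:
  commands:
    - [0,0,0,0,0,-7]
    - [0,0,0,0,0,-7]
    - [0,0,0,0,0,-7]
    - [0,0,0,0,0,-7]
    - [0,0,0,0,0,-7]

```text
time: 3.98
tool_pos: [0.5374, 0.0032, 0.119]
tool_rot: [-0.0, 0.929, 0.37, -0.0]
contact_force: [0.1, 0.8, -0.8]
gripper_width: 0.254
grasp_force: 58.8
```

Call:
play_rows:
  commands:
    - [0,0,0,0,0,-7]
    - [0,0,0,0,0,-7]
    - [0,0,0,0,0,-7]
    - [0,0,0,0,0,-6]
    - [0,0,0,0,0,0]

```text
time: 4.4
tool_pos: [0.5374, 0.0032, 0.1189]
tool_rot: [-0.0, 0.819, 0.574, -0.0]
contact_force: [-0.3, 0.2, -1.0]
gripper_width: 0.251
grasp_force: 58.8
```

Run:
```python
from h import *
go(537.5,3.5,120,188)
f=grab('side')
cv2.imwrite('pics/s2.png',cv2.resize(f['image'][100:310,190:370,::-1],None,fx=2.8,fy=2.8))
```

```text
pos [537.4   3.2 118.9] yaw 70.13 q6 0.21 F [-0.3  0.2 -1. ] w 21.5 g 58.8 t 4.4 
 tool shift [ 0.3 -0.  -1.1] rotz -117.87
```

View pics/s2.png

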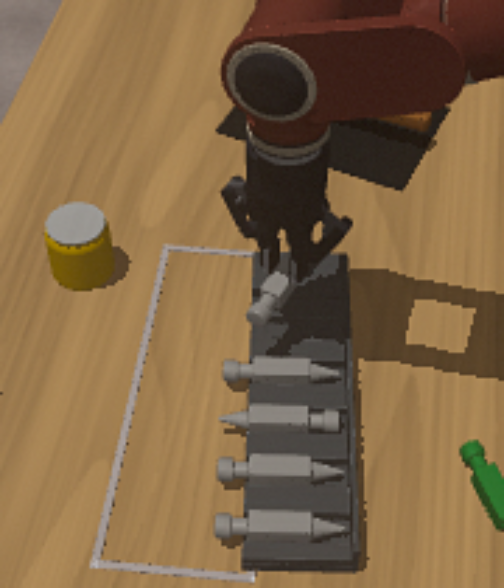

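The bit is held level (in crop s2 at about (270,297), worn end toward lower left). I'll finish the half turn.

Call:
play_rows:
  commands:
    - [0,0,0,0,0,-7]
    - [0,0,0,0,0,-7]
    - [0,0,0,0,0,-7]
    - [0,0,0,0,0,-7]
    - [0,0,0,0,0,-7]

```text
time: 4.87
tool_pos: [0.5375, 0.0032, 0.1189]
tool_rot: [-0.0, 0.607, 0.794, -0.0]
contact_force: [-0.4, -0.3, -1.1]
gripper_width: 0.252
grasp_force: 58.8
```

Call:
play_rows:
  commands:
    - [0,0,0,0,0,-7]
    - [0,0,0,0,0,-7]
    - [0,0,0,0,0,-7]
    - [0,0,0,0,0,-7]
    - [0,0,0,0,0,-7]

```text
time: 5.28
tool_pos: [0.5375, 0.0032, 0.1189]
tool_rot: [-0.0, 0.34, 0.94, -0.0]
contact_force: [0.4, 0.5, -1.3]
gripper_width: 0.246
grasp_force: 58.8
```

Call:
play_rows:
  commands:
    - [0,0,0,0,0,-7]
    - [0,0,0,0,0,-7]
    - [0,0,0,0,0,-7]
    - [0,0,0,0,0,-7]
    - [0,0,0,0,0,-7]

```text
time: 5.7
tool_pos: [0.5375, 0.0032, 0.1189]
tool_rot: [-0.0, 0.042, 0.999, 0.0]
contact_force: [-0.0, -0.5, -0.5]
gripper_width: 0.249
grasp_force: 58.8
```

Call:
play_rows:
  commands:
    - [0,0,0,0,0,-7]
    - [0,0,0,0,0,-6]
    - [0,0,0,0,0,0]
    - [0,0,0,0,0,0]

```text
time: 6.03
tool_pos: [0.5376, 0.0032, 0.1189]
tool_rot: [-0.0, -0.068, 0.998, 0.0]
contact_force: [0.6, -0.4, -0.9]
gripper_width: 0.25
grasp_force: 58.8
```

Run:
```python
from h import *
go(537.5,3.2,46,188)
f=grab('top')
for o in bits(f,lo=120): print(o)
```

```text
pos [537.6   3.2 118.9] yaw -172.22 q6 -1.84 F [ 0.6 -0.4 -0.9] w 21.4 g 58.8 t 6.0 
 tool shift [ 0.1  0.  72.9] rotz -360.22
(173.8, 239.4, 62, 12, 302.0, [464.6, 351.8])
(207.7, 113.7, 30, 80, 2278.5, [863.9, 245.2])
(209.5, 226.4, 37, 7, 184.0, [502.7, 241.0])
(228.8, 223.4, 38, 7, 176.5, [510.8, 180.8])
(247.4, 220.1, 36, 7, 178.5, [520.1, 122.9])
(259.8, 194.2, 47, 130, 298.0, [600.8, 83.2])
(307.0, 135.0, 20, 20, 313.5, [787.4, -69.4])
(414.5, 197.9, 15, 16, 169.5, [578.9, -398.9])
```

Call:
play_rows:
  commands:
    - [0,0,25,0,0,0]
    - [0,0,20,0,0,0]
    - [0,0,8,0,0,0]
    - [0,0,5,0,0,0]
    - [0,0,4,0,0,0]

```text
time: 6.5
tool_pos: [0.5377, 0.0032, 0.0566]
tool_rot: [-0.0, -0.069, 0.998, 0.0]
contact_force: [-1.0, 0.2, -0.1]
gripper_width: 0.246
grasp_force: 58.9
```

Call:
play_rows:
  commands:
    - [0,0,4,0,0,0]
    - [0,0,3,0,0,0]
    - [0,0,2,0,0,0]
    - [0,0,2,0,0,0]
    - [0,0,0,0,0,0]

```text
time: 6.92
tool_pos: [0.5377, 0.0032, 0.0458]
tool_rot: [0.0, -0.07, 0.998, -0.0]
contact_force: [0.5, -0.7, -1.5]
gripper_width: 0.251
grasp_force: 58.9
```

Call:
play_rows:
  commands:
    - [0,0,0.7,0,0,0]
    - [0,0,0,0,0,0]

```text
time: 7.08
tool_pos: [0.538, 0.0031, 0.0455]
tool_rot: [0.0, -0.07, 0.998, -0.0]
contact_force: [-0.6, 0.3, -0.3]
gripper_width: 0.251
grasp_force: 59.0
```

Call:
play_rows:
  commands:
    - [0,0,0,0,0,0]
    - [0,0,0,0,0,0]
    - [0,0,0,0,0,0]
    - [0,0,0,0,0,0]
    - [0,0,0,0,0,0]
  hand: 46

```text
time: 7.5
tool_pos: [0.5378, 0.0032, 0.0452]
tool_rot: [0.0, -0.07, 0.998, -0.0]
contact_force: [-0.5, 0.4, -0.7]
gripper_width: 0.538
grasp_force: 0.0
```

Call:
play_rows:
  commands:
    - [0,0,-8,0,0,0]
    - [0,0,-20,0,0,0]
    - [0,0,-30,0,0,0]
    - [0,0,-15,0,0,0]
    - [0,0,0,0,0,0]

```text
time: 7.92
tool_pos: [0.5408, 0.0028, 0.1236]
tool_rot: [0.004, -0.07, 0.998, -0.001]
contact_force: [0.8, -0.1, 0.3]
gripper_width: 0.539
grasp_force: 0.0
```

Run:
```python
from h import *
go(528.8,62.5,115,-172)
```

```text
pos [540.8   2.8 123.6] yaw -171.97 q6 -1.84 F [ 0.8 -0.1  0.3] w 46.0 g 0.0 t 7.9 
 tool shift [ 3.6 60.8  8.6] rotz 0.03
```

Call:
play_rows:
  commands:
    - [0.5,30,0,0,0,0]
    - [0,30,0,0,0,0]
    - [0,0,0,0,0,0]
    - [0,0,0,0,0,0]

```text
time: 8.25
tool_pos: [0.528, 0.0634, 0.1174]
tool_rot: [-0.001, -0.071, 0.997, -0.0]
contact_force: [0.4, -0.8, 0.0]
gripper_width: 0.538
grasp_force: 0.0
```

Run:
```python
from h import *
go(528.8,62.5,45,-172)
```

```text
pos [528.   63.4 117.4] yaw -171.84 q6 -1.73 F [ 0.4 -0.8  0. ] w 46.0 g 0.0 t 8.2 
 tool shift [-0.6 -1.  72.4] rotz 0.16
```

Call:
play_rows:
  commands:
    - [-0.3,-0.7,25,0,0,0]
    - [0,0,25,0,0,0]
    - [0,0,14,0,0,0]
    - [0,0,6,0,0,0]
    - [0,0,2.5,0,0,0]

```text
time: 8.67
tool_pos: [0.528, 0.0612, 0.0438]
tool_rot: [-0.002, -0.07, 0.998, 0.0]
contact_force: [-0.1, -0.2, 0.6]
gripper_width: 0.536
grasp_force: 0.0
```

Call:
play_rows:
  commands:
    - [0,0,0,0,0,0]
    - [0,0,0,0,0,0]
    - [0,0,0,0,0,0]

```text
time: 8.92
tool_pos: [0.5303, 0.0617, 0.047]
tool_rot: [0.001, -0.07, 0.998, -0.0]
contact_force: [-0.2, 0.4, 0.4]
gripper_width: 0.536
grasp_force: 0.0
```

Call:
play_rows:
  commands:
    - [0,0,0,0,0,0]
    - [0,0,0,0,0,0]
    - [0,0,0,0,0,0]
    - [0,0,0,0,0,0]
    - [0,0,0,0,0,0]
  hand: 10

```text
time: 9.33
tool_pos: [0.5301, 0.0619, 0.047]
tool_rot: [0.001, -0.07, 0.998, -0.0]
contact_force: [-0.6, 1.2, 5.4]
gripper_width: 0.247
grasp_force: 58.7
```

Call:
play_rows:
  commands:
    - [0,0,-4,0,0,0]
    - [0,0,-8,0,0,0]
    - [0,0,-16,0,0,0]
    - [0,0,-25,0,0,0]
    - [0,0,-20,0,0,0]

```text
time: 9.75
tool_pos: [0.5288, 0.0619, 0.1196]
tool_rot: [-0.0, -0.07, 0.998, 0.0]
contact_force: [1.5, 0.2, -0.5]
gripper_width: 0.249
grasp_force: 59.8
```

Call:
play_rows:
  commands:
    - [0,0,0,0,0,7]
    - [0,0,0,0,0,7]
    - [0,0,0,0,0,7]
    - [0,0,0,0,0,7]
    - [0,0,0,0,0,7]

```text
time: 10.17
tool_pos: [0.5289, 0.0619, 0.1188]
tool_rot: [-0.0, 0.236, 0.972, -0.0]
contact_force: [-1.0, -0.5, -0.6]
gripper_width: 0.245
grasp_force: 59.2
```

Call:
play_rows:
  commands:
    - [0,0,0,0,0,7]
    - [0,0,0,0,0,7]
    - [0,0,0,0,0,7]
    - [0,0,0,0,0,7]
    - [0,0,0,0,0,7]

```text
time: 10.58
tool_pos: [0.5289, 0.0619, 0.1187]
tool_rot: [-0.0, 0.517, 0.856, -0.0]
contact_force: [-0.3, -1.8, -0.3]
gripper_width: 0.243
grasp_force: 59.2
```

Call:
play_rows:
  commands:
    - [0,0,0,0,0,7]
    - [0,0,0,0,0,7]
    - [0,0,0,0,0,7]
    - [0,0,0,0,0,7]
    - [0,0,0,0,0,7]

```text
time: 11.0
tool_pos: [0.5289, 0.0619, 0.1187]
tool_rot: [-0.0, 0.751, 0.661, -0.0]
contact_force: [0.1, 0.1, -0.7]
gripper_width: 0.242
grasp_force: 59.2
```

Call:
play_rows:
  commands:
    - [0,0,0,0,0,7]
    - [0,0,0,0,0,7]
    - [0,0,0,0,0,7]
    - [0,0,0,0,0,7]
    - [0,0,0,0,0,7]

```text
time: 11.42
tool_pos: [0.5289, 0.0619, 0.1187]
tool_rot: [-0.0, 0.915, 0.404, -0.0]
contact_force: [-0.2, 0.5, -1.3]
gripper_width: 0.245
grasp_force: 59.2
```

Call:
play_rows:
  commands:
    - [0,0,0,0,0,7]
    - [0,0,0,0,0,7]
    - [0,0,0,0,0,7]
    - [0,0,0,0,0,7]
    - [0,0,0,0,0,7]

```text
time: 11.83
tool_pos: [0.5289, 0.0619, 0.1187]
tool_rot: [-0.0, 0.994, 0.11, -0.0]
contact_force: [-0.3, 0.3, -0.4]
gripper_width: 0.25
grasp_force: 59.2
```

Call:
play_rows:
  commands:
    - [0,0,0,0,0,5]
    - [0,0,0,0,0,0]
    - [0,0,0,0,0,0]

```text
time: 12.08
tool_pos: [0.529, 0.0619, 0.1187]
tool_rot: [-0.0, 0.997, 0.071, -0.0]
contact_force: [-0.8, 0.9, -1.1]
gripper_width: 0.247
grasp_force: 59.2
```

Run:
```python
from h import *
go(528.8,62.5,45.3,8)
f=grab('side','s3.png')
cv2.imwrite('pics/s3.png',cv2.resize(f['image'][100:310,190:370,::-1],None,fx=2.8,fy=2.8))
for o in bits(grab('top'),lo=120): print(o)
```

```text
pos [529.   61.9 118.7] yaw 8.16 q6 1.4 F [-0.8  0.9 -1.1] w 21.1 g 59.2 t 12.1 
 tool shift [-0.1 -0.6 73.4] rotz 0.16
(173.8, 239.4, 62, 12, 300.0, [464.6, 351.8])
(207.7, 113.7, 30, 80, 2278.5, [863.9, 245.2])
(209.5, 226.4, 37, 7, 182.0, [502.7, 241.0])
(228.8, 223.4, 38, 7, 175.5, [510.8, 180.8])
(249.5, 227.5, 17, 5, 63.0, [496.8, 116.8])
(259.8, 194.2, 47, 130, 298.0, [600.8, 83.3])
(307.0, 135.0, 20, 20, 313.5, [787.4, -69.4])
(309.0, 215.0, 8, 8, 56.0, [532.0, -68.7])
(415.0, 198.0, 16, 16, 176.5, [578.5, -400.5])
```

View pics/s3.png

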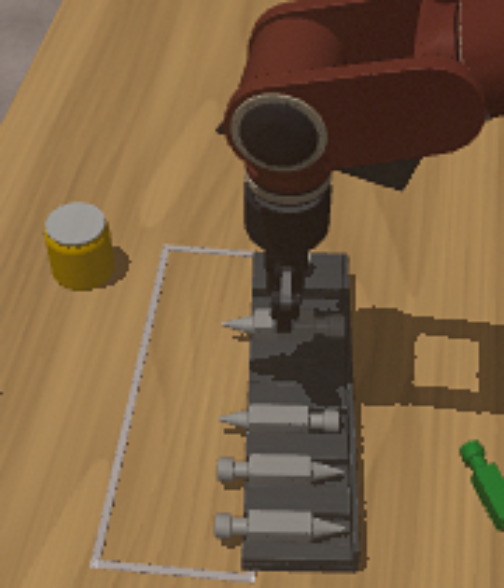

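The bit is held with its point forward. I'll lower and release it, then move on to the next one.

Call:
play_rows:
  commands:
    - [0,-0.2,25,0,0,0]
    - [0,0,20,0,0,0]
    - [0,0,8,0,0,0]
    - [0,0,5,0,0,0]
    - [0,0,4,0,0,0]

```text
time: 12.6
tool_pos: [0.5291, 0.062, 0.0564]
tool_rot: [-0.0, 0.998, 0.07, -0.0]
contact_force: [0.1, 0.2, -0.9]
gripper_width: 0.248
grasp_force: 59.2
```

Call:
play_rows:
  commands:
    - [0,0,4,0,0,0]
    - [0,0,3,0,0,0]
    - [0,0,2,0,0,0]
    - [0,0,1,0,0,0]
    - [0,0,0,0,0,0]

```text
time: 13.02
tool_pos: [0.5295, 0.062, 0.0471]
tool_rot: [0.0, 0.998, 0.07, 0.0]
contact_force: [-0.1, -0.9, -0.7]
gripper_width: 0.248
grasp_force: 59.3
```

Call:
play_rows:
  commands:
    - [0,0,0,0,0,0]
    - [0,0,0,0,0,0]
    - [0,0,0,0,0,0]
    - [0,0,0,0,0,0]
    - [0,0,0,0,0,0]
  hand: 46

```text
time: 13.43
tool_pos: [0.5293, 0.0621, 0.0468]
tool_rot: [0.0, 0.998, 0.07, 0.0]
contact_force: [0.3, 0.5, 0.2]
gripper_width: 0.537
grasp_force: 0.0
```

Call:
play_rows:
  commands:
    - [0,0,-8,0,0,0]
    - [0,0,-20,0,0,0]
    - [0,0,-30,0,0,0]
    - [0,0,-14,0,0,0]
    - [0,0,0,0,0,0]

```text
time: 13.85
tool_pos: [0.5322, 0.062, 0.1239]
tool_rot: [0.0, 0.998, 0.07, 0.004]
contact_force: [0.8, -0.2, 0.6]
gripper_width: 0.536
grasp_force: 0.0
```

Call:
play_rows:
  commands:
    - [0,-30,0,0,0,0]
    - [0,-30,0,0,0,0]
    - [0,-30,0,0,0,0]
    - [0,-29,0,0,0,0]
    - [0,0,0,0,0,0]

```text
time: 14.27
tool_pos: [0.511, 0.1835, 0.1178]
tool_rot: [-0.001, 0.997, 0.072, -0.001]
contact_force: [0.7, -0.5, -1.2]
gripper_width: 0.541
grasp_force: 0.0
```

Call:
play_rows:
  commands:
    - [0,0,0,0,0,0]
    - [0,0,0,0,0,0]
    - [0,0,0,0,0,0]

```text
time: 14.52
tool_pos: [0.5125, 0.179, 0.1182]
tool_rot: [0.0, 0.998, 0.069, -0.0]
contact_force: [-0.0, 0.4, -0.6]
gripper_width: 0.538
grasp_force: 0.0
```

Run:
```python
from h import *
go(512.3,180.8,45.3,8)
for o in bits(grab('top'),lo=120): print(o)
```

```text
pos [512.5 179.  118.2] yaw 7.97 q6 1.63 F [-0.   0.4 -0.6] w 45.9 g 0.0 t 14.5 
 tool shift [ 0.1 -1.8 72.9] rotz -0.03
(173.6, 239.5, 62, 12, 302.0, [464.4, 352.3])
(207.8, 113.7, 30, 80, 2280.5, [863.8, 245.1])
(210.8, 235.5, 19, 7, 78.5, [474.3, 237.0])
(247.5, 214.5, 7, 25, 74.5, [537.6, 122.5])
(259.9, 194.2, 47, 130, 260.5, [600.8, 82.8])
(267.5, 218.0, 36, 8, 185.5, [525.3, 60.5])
(286.5, 215.0, 37, 8, 184.5, [533.5, 1.2])
(307.0, 135.0, 20, 20, 313.5, [787.4, -69.4])
(309.0, 215.0, 8, 8, 57.0, [532.0, -68.7])
(415.0, 198.0, 16, 16, 172.5, [578.5, -400.5])
```

Call:
play_rows:
  commands:
    - [0,-1.3,25,0,0,0]
    - [0,0,25,0,0,0]
    - [0,0,14,0,0,0]
    - [0,0,6,0,0,0]
    - [0,0,2.5,0,0,0]

```text
time: 14.98
tool_pos: [0.5116, 0.1802, 0.0447]
tool_rot: [0.0, 0.998, 0.069, -0.001]
contact_force: [-0.5, 0.3, 0.1]
gripper_width: 0.541
grasp_force: 0.0
```

Call:
play_rows:
  commands:
    - [0,0,0,0,0,0]
    - [0,0,0,0,0,0]
    - [0,0,0,0,0,0]

```text
time: 15.23
tool_pos: [0.5135, 0.1812, 0.0476]
tool_rot: [-0.0, 0.998, 0.07, 0.001]
contact_force: [-0.0, -0.6, 0.6]
gripper_width: 0.539
grasp_force: 0.0
```

Call:
play_rows:
  commands:
    - [0,0,0,0,0,0]
    - [0,0,0,0,0,0]
    - [0,0,0,0,0,0]
    - [0,0,0,0,0,0]
    - [0,0,0,0,0,0]
  hand: 10

```text
time: 15.65
tool_pos: [0.5132, 0.1814, 0.0475]
tool_rot: [-0.0, 0.998, 0.07, 0.001]
contact_force: [-1.4, -0.4, 6.0]
gripper_width: 0.24
grasp_force: 58.7
```

Call:
play_rows:
  commands:
    - [0,0,-4,0,0,0]
    - [0,0,-8,0,0,0]
    - [0,0,-16,0,0,0]
    - [0,0,-25,0,0,0]
    - [0,0,-20,0,0,0]

```text
time: 16.07
tool_pos: [0.512, 0.1811, 0.1201]
tool_rot: [0.0, 0.998, 0.07, -0.0]
contact_force: [0.5, 0.7, -0.8]
gripper_width: 0.241
grasp_force: 58.8
```

Call:
play_rows:
  commands:
    - [0,0,0,0,0,-7]
    - [0,0,0,0,0,-7]
    - [0,0,0,0,0,-7]
    - [0,0,0,0,0,-7]
    - [0,0,0,0,0,-7]

```text
time: 16.48
tool_pos: [0.5121, 0.1811, 0.1193]
tool_rot: [-0.0, 0.929, 0.37, -0.0]
contact_force: [0.4, 0.5, -1.1]
gripper_width: 0.244
grasp_force: 58.8
```

Call:
play_rows:
  commands:
    - [0,0,0,0,0,-7]
    - [0,0,0,0,0,-7]
    - [0,0,0,0,0,-7]
    - [0,0,0,0,0,-7]
    - [0,0,0,0,0,-7]

```text
time: 16.9
tool_pos: [0.5121, 0.1812, 0.1192]
tool_rot: [-0.0, 0.775, 0.632, -0.0]
contact_force: [1.1, -0.3, -1.5]
gripper_width: 0.242
grasp_force: 58.8
```

Call:
play_rows:
  commands:
    - [0,0,0,0,0,-7]
    - [0,0,0,0,0,-7]
    - [0,0,0,0,0,-7]
    - [0,0,0,0,0,-7]
    - [0,0,0,0,0,-7]

```text
time: 17.32
tool_pos: [0.5121, 0.1811, 0.1192]
tool_rot: [-0.0, 0.549, 0.836, -0.0]
contact_force: [0.2, -0.0, -2.0]
gripper_width: 0.245
grasp_force: 58.8
```

Call:
play_rows:
  commands:
    - [0,0,0,0,0,-7]
    - [0,0,0,0,0,-7]
    - [0,0,0,0,0,-7]
    - [0,0,0,0,0,-7]
    - [0,0,0,0,0,-7]

```text
time: 17.73
tool_pos: [0.5121, 0.1811, 0.1192]
tool_rot: [-0.0, 0.272, 0.962, -0.0]
contact_force: [0.1, 0.5, -0.9]
gripper_width: 0.24
grasp_force: 58.8
```

Call:
play_rows:
  commands:
    - [0,0,0,0,0,-7]
    - [0,0,0,0,0,-7]
    - [0,0,0,0,0,-7]
    - [0,0,0,0,0,-7]
    - [0,0,0,0,0,-7]

```text
time: 18.15
tool_pos: [0.5121, 0.1811, 0.1192]
tool_rot: [-0.0, -0.029, 1.0, -0.0]
contact_force: [0.8, -0.3, -1.2]
gripper_width: 0.241
grasp_force: 58.8
```

Call:
play_rows:
  commands:
    - [0,0,0,0,0,-5]
    - [0,0,0,0,0,0]
    - [0,0,0,0,0,0]

```text
time: 18.4
tool_pos: [0.5122, 0.1811, 0.1192]
tool_rot: [-0.0, -0.069, 0.998, -0.0]
contact_force: [0.5, 0.6, 0.0]
gripper_width: 0.243
grasp_force: 58.8
```

Run:
```python
from h import *
go(512,180.8,45.3,-172)
for o in bits(grab('top'),lo=120): print(o)
```

```text
pos [512.2 181.1 119.2] yaw -172.1 q6 -1.51 F [0.5 0.6 0. ] w 20.8 g 58.8 t 18.4 
 tool shift [ 0.2 -0.3 73.9] rotz -0.1
(173.8, 239.4, 62, 12, 301.0, [464.6, 351.8])
(207.7, 113.7, 30, 80, 2278.5, [863.9, 245.2])
(210.8, 235.5, 19, 7, 77.5, [474.3, 237.0])
(246.7, 214.8, 26, 7, 101.0, [536.8, 125.1])
(260.0, 194.1, 47, 130, 256.5, [600.9, 82.5])
(267.6, 218.0, 36, 8, 183.5, [525.4, 60.2])
(286.5, 215.0, 37, 8, 184.5, [533.5, 1.2])
(307.0, 135.0, 20, 20, 313.5, [787.4, -69.4])
(309.0, 214.5, 9, 8, 57.5, [533.6, -68.8])
(415.5, 198.0, 16, 16, 189.0, [578.4, -402.1])
```

Place B, then move to bit A (tool y + 60).

Call:
play_rows:
  commands:
    - [0,0,25,0,0,0]
    - [0,0,20,0,0,0]
    - [0,0,8,0,0,0]
    - [0,0,5,0,0,0]
    - [0,0,4,0,0,0]

```text
time: 18.87
tool_pos: [0.5123, 0.1812, 0.0569]
tool_rot: [-0.0, -0.07, 0.998, -0.0]
contact_force: [-0.6, 0.6, -1.2]
gripper_width: 0.242
grasp_force: 58.9
```

Call:
play_rows:
  commands:
    - [0,0,4,0,0,0]
    - [0,0,3,0,0,0]
    - [0,0,2,0,0,0]
    - [0,0,1,0,0,0]
    - [0,0,0,0,0,0]

```text
time: 19.28
tool_pos: [0.5127, 0.1812, 0.0476]
tool_rot: [0.0, -0.07, 0.998, 0.0]
contact_force: [-0.7, 0.2, -0.3]
gripper_width: 0.245
grasp_force: 58.9
```

Call:
play_rows:
  commands:
    - [0,0,0,0,0,0]
    - [0,0,0,0,0,0]
    - [0,0,0,0,0,0]
    - [0,0,0,0,0,0]
    - [0,0,0,0,0,0]
  hand: 46

```text
time: 19.7
tool_pos: [0.5124, 0.1812, 0.0473]
tool_rot: [0.0, -0.07, 0.998, 0.0]
contact_force: [-0.4, 0.0, 0.8]
gripper_width: 0.539
grasp_force: 0.0
```

Call:
play_rows:
  commands:
    - [0,0,-8,0,0,0]
    - [0,0,-20,0,0,0]
    - [0,0,-30,0,0,0]
    - [0,0,-14,0,0,0]
    - [0,0,0,0,0,0]

```text
time: 20.12
tool_pos: [0.5154, 0.1818, 0.1244]
tool_rot: [0.004, -0.07, 0.998, 0.001]
contact_force: [-0.1, 0.2, 0.8]
gripper_width: 0.54
grasp_force: 0.0
```

Call:
play_rows:
  commands:
    - [0,30,0,0,0,0]
    - [0,30,0,0,0,0]
    - [0,0,0,0,0,0]
    - [0,0,0,0,0,0]
    - [0,0,0,0,0,0]

```text
time: 20.53
tool_pos: [0.5034, 0.2402, 0.1183]
tool_rot: [-0.001, -0.07, 0.998, -0.0]
contact_force: [-0.1, -0.8, 0.5]
gripper_width: 0.536
grasp_force: 0.0
```

Run:
```python
from h import *
go(503.5,240.7,45.3,-172)
for o in bits(grab('top'),lo=120): print(o)
```

```text
pos [503.4 240.2 118.3] yaw -171.94 q6 -1.4 F [-0.1 -0.8  0.5] w 45.8 g 0.0 t 20.5 
 tool shift [-0.1  0.5 73. ] rotz 0.06
(207.7, 113.7, 30, 80, 2279.5, [863.9, 245.1])
(228.4, 218.4, 25, 8, 117.5, [526.5, 182.0])
(247.5, 220.1, 36, 7, 178.5, [520.1, 122.8])
(260.1, 194.1, 47, 130, 259.0, [600.8, 82.3])
(267.5, 218.0, 36, 8, 191.0, [525.3, 60.5])
(286.4, 215.0, 37, 8, 187.0, [533.4, 1.5])
(307.0, 135.0, 20, 20, 313.5, [787.4, -69.4])
(309.0, 215.0, 8, 8, 56.0, [532.0, -68.7])
(415.5, 198.0, 16, 17, 198.0, [578.4, -402.1])
```

Call:
play_rows:
  commands:
    - [0,0.3,25,0,0,0]
    - [0,0,25,0,0,0]
    - [0,0,14,0,0,0]
    - [0,0,6,0,0,0]
    - [0,0,2.5,0,0,0]

```text
time: 21.0
tool_pos: [0.503, 0.2397, 0.045]
tool_rot: [-0.001, -0.069, 0.998, -0.0]
contact_force: [0.1, 0.6, -0.3]
gripper_width: 0.536
grasp_force: 0.0
```

Call:
play_rows:
  commands:
    - [0,0,0,0,0,0]
    - [0,0,0,0,0,0]
    - [0,0,0,0,0,0]

```text
time: 21.25
tool_pos: [0.5051, 0.2411, 0.0481]
tool_rot: [0.001, -0.07, 0.998, 0.0]
contact_force: [1.0, -0.1, -0.4]
gripper_width: 0.535
grasp_force: 0.0
```

Call:
play_rows:
  commands:
    - [0,0,0,0,0,0]
    - [0,0,0,0,0,0]
    - [0,0,0,0,0,0]
    - [0,0,0,0,0,0]
    - [0,0,0,0,0,0]
  hand: 10

```text
time: 21.67
tool_pos: [0.5048, 0.2412, 0.048]
tool_rot: [0.001, -0.07, 0.998, 0.0]
contact_force: [-0.9, -0.4, 6.1]
gripper_width: 0.246
grasp_force: 58.7
```

Call:
play_rows:
  commands:
    - [0,0,-4,0,0,0]
    - [0,0,-8,0,0,0]
    - [0,0,-16,0,0,0]
    - [0,0,-25,0,0,0]
    - [0,0,-20,0,0,0]

```text
time: 22.08
tool_pos: [0.5035, 0.2408, 0.1205]
tool_rot: [-0.0, -0.07, 0.998, -0.0]
contact_force: [1.5, 0.8, -1.2]
gripper_width: 0.239
grasp_force: 58.8
```

Call:
play_rows:
  commands:
    - [0,0,0,0,0,7]
    - [0,0,0,0,0,7]
    - [0,0,0,0,0,7]
    - [0,0,0,0,0,7]
    - [0,0,0,0,0,7]

```text
time: 22.5
tool_pos: [0.5037, 0.2408, 0.1198]
tool_rot: [-0.0, 0.236, 0.972, -0.0]
contact_force: [-0.6, -0.3, -0.9]
gripper_width: 0.237
grasp_force: 58.8
```

Call:
play_rows:
  commands:
    - [0,0,0,0,0,7]
    - [0,0,0,0,0,7]
    - [0,0,0,0,0,7]
    - [0,0,0,0,0,7]
    - [0,0,0,0,0,7]

```text
time: 22.92
tool_pos: [0.5036, 0.2408, 0.1197]
tool_rot: [-0.0, 0.517, 0.856, -0.0]
contact_force: [-0.1, 0.3, -0.3]
gripper_width: 0.241
grasp_force: 58.8
```

Call:
play_rows:
  commands:
    - [0,0,0,0,0,7]
    - [0,0,0,0,0,7]
    - [0,0,0,0,0,7]
    - [0,0,0,0,0,7]
    - [0,0,0,0,0,7]

```text
time: 23.33
tool_pos: [0.5036, 0.2408, 0.1196]
tool_rot: [-0.0, 0.751, 0.661, -0.0]
contact_force: [-0.7, 0.5, -0.9]
gripper_width: 0.238
grasp_force: 58.8
```

Call:
play_rows:
  commands:
    - [0,0,0,0,0,7]
    - [0,0,0,0,0,7]
    - [0,0,0,0,0,7]
    - [0,0,0,0,0,7]
    - [0,0,0,0,0,7]

```text
time: 23.75
tool_pos: [0.5036, 0.2408, 0.1197]
tool_rot: [-0.0, 0.915, 0.404, -0.0]
contact_force: [-0.3, -0.2, 0.0]
gripper_width: 0.24
grasp_force: 58.8
```

Call:
play_rows:
  commands:
    - [0,0,0,0,0,7]
    - [0,0,0,0,0,7]
    - [0,0,0,0,0,7]
    - [0,0,0,0,0,7]
    - [0,0,0,0,0,7]

```text
time: 24.17
tool_pos: [0.5037, 0.2408, 0.1197]
tool_rot: [0.0, 0.994, 0.11, -0.0]
contact_force: [0.5, 0.2, -1.1]
gripper_width: 0.236
grasp_force: 58.8
```

Call:
play_rows:
  commands:
    - [0,0,0,0,0,5]
    - [0,0,0,0,0,0]
    - [0,0,0,0,0,0]

```text
time: 24.42
tool_pos: [0.5037, 0.2408, 0.1196]
tool_rot: [0.0, 0.997, 0.071, -0.0]
contact_force: [0.4, -1.1, -0.7]
gripper_width: 0.241
grasp_force: 58.8
```

Run:
```python
from h import *
go(503.5,240.7,45.3,8)
```

```text
pos [503.7 240.8 119.6] yaw 8.16 q6 1.74 F [ 0.4 -1.1 -0.7] w 20.5 g 58.8 t 24.4 
 tool shift [-0.2  0.1 74.3] rotz 0.16
```

Call:
play_rows:
  commands:
    - [0,0,25,0,0,0]
    - [0,0,20,0,0,0]
    - [0,0,8,0,0,0]
    - [0,0,5,0,0,0]
    - [0,0,4,0,0,0]

```text
time: 24.83
tool_pos: [0.5039, 0.2409, 0.0573]
tool_rot: [0.0, 0.998, 0.07, -0.0]
contact_force: [-0.8, -0.4, -0.1]
gripper_width: 0.235
grasp_force: 58.9
```

Call:
play_rows:
  commands:
    - [0,0,4,0,0,0]
    - [0,0,3,0,0,0]
    - [0,0,2,0,0,0]
    - [0,0,1,0,0,0]
    - [0,0,0,0,0,0]

```text
time: 25.25
tool_pos: [0.5043, 0.241, 0.0481]
tool_rot: [-0.0, 0.998, 0.07, 0.0]
contact_force: [0.6, 0.4, -0.5]
gripper_width: 0.24
grasp_force: 59.0
```

Call:
play_rows:
  commands:
    - [0,0,0,0,0,0]
    - [0,0,0,0,0,0]
    - [0,0,0,0,0,0]
    - [0,0,0,0,0,0]
    - [0,0,0,0,0,0]
  hand: 46

```text
time: 25.67
tool_pos: [0.504, 0.2409, 0.0478]
tool_rot: [-0.0, 0.998, 0.07, 0.0]
contact_force: [0.2, 0.5, 0.5]
gripper_width: 0.539
grasp_force: 0.0
```

Call:
play_rows:
  commands:
    - [0,0,-8,0,0,0]
    - [0,0,-20,0,0,0]
    - [0,0,-40,0,0,0]
    - [0,0,-40,0,0,0]
    - [0,0,-40,0,0,0]

```text
time: 26.08
tool_pos: [0.5034, 0.2407, 0.1974]
tool_rot: [0.0, 0.998, 0.07, -0.0]
contact_force: [0.8, 0.1, 0.6]
gripper_width: 0.539
grasp_force: 0.0
```

Call:
play_rows:
  commands:
    - [-40,0,0,0,0,0]
    - [-40,0,0,0,0,0]
    - [0,40,0,0,0,0]
    - [0,40,0,0,0,0]
    - [0,40,0,0,0,0]
  hand: 60

```text
time: 26.5
tool_pos: [0.4408, 0.1105, 0.1966]
tool_rot: [0.0, 0.997, 0.072, 0.001]
contact_force: [0.0, 1.0, 0.5]
gripper_width: 0.705
grasp_force: 0.0
```

Call:
play_rows:
  commands:
    - [0,40,0,0,0,0]
    - [0,40,0,0,0,0]
    - [0,40,0,0,0,0]
    - [0,0,0,0,0,0]
    - [0,0,0,0,0,0]

```text
time: 26.92
tool_pos: [0.4584, -0.0097, 0.1963]
tool_rot: [-0.0, 0.998, 0.068, 0.0]
contact_force: [0.7, 0.2, 0.1]
gripper_width: 0.706
grasp_force: 0.0
```

Run:
```python
from h import *
f=grab('top');t=f['image'][:,:,::-1]
for o in bits(f,lo=120): print(o)
im=cv2.resize(t[150:270,185:450],None,fx=3,fy=3,interpolation=cv2.INTER_CUBIC);cv2.imwrite('pics/t4.png',im)
hsv=cv2.cvtColor(f['image'],cv2.COLOR_RGB2HSV)
# wooden handle: more saturated/darker orange than bench, within mat region
sub=hsv[165:270,360:450];m=((sub[...,1]>140)&(sub[...,2]>100)&(sub[...,0]<14)).astype(np.uint8)
for c in cv2.findContours(m,0,1)[0]:
    if cv2.contourArea(c)>30:
        r=cv2.minAreaRect(c);b=cv2.boxPoints(r)+[360,165];print(r,[np.round(ray(f,u,v,.055)*1000).tolist()[:2] for u,v in b])
go(500,-370,120)
```

```text
(173.8, 239.4, 62, 12, 300.5, [464.6, 351.8])
(207.7, 113.7, 30, 80, 2276.5, [863.9, 245.2])
(210.2, 227.1, 36, 7, 173.0, [500.5, 238.8])
(229.2, 224.1, 36, 8, 179.5, [508.7, 179.7])
(247.4, 220.1, 36, 7, 178.5, [520.1, 122.9])
(259.7, 193.9, 47, 130, 288.5, [601.5, 83.4])
(266.2, 211.2, 7, 22, 67.0, [546.8, 64.2])
(307.0, 135.0, 20, 20, 313.5, [787.4, -69.4])
(404.2, 194.3, 15, 17, 157.5, [590.8, -367.4])
pos [458.2  -8.4 196.1] yaw 7.91 q6 1.25 F [-0.8  0.9 -0.2] w 60.0 g 0.0 t 27.0 
 tool shift [ -8.4 363.9  76.1] rotz None
```

View pics/t4.png

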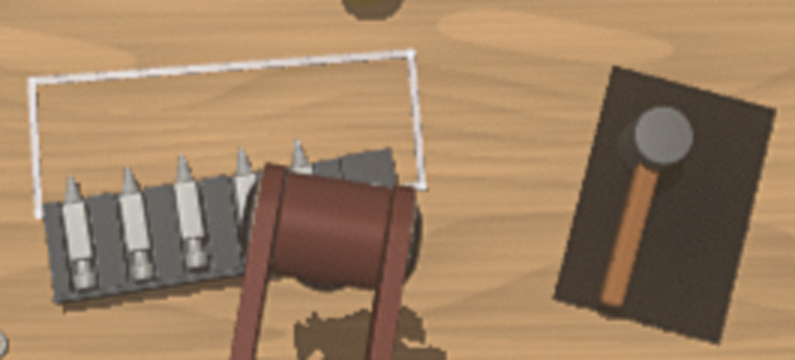

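All five points now face the front. The mallet was knocked aside: its head is at crop (664,136) and its handle end at (613,303). I'll measure it.

Run:
```python
from h import *
f=dict(np.load('top0.npz'))
Q=lambda x,y,z:ray(f,185+(x+.5)/3-.5,150+(y+.5)/3-.5,z)[:2]*1000
h=Q(664,136,.083);a=Q(648,170,.055);b=Q(613,303,.055)
d=a-b;d/=np.linalg.norm(d)
d2=h-b;d2/=np.linalg.norm(d2)
print(h,a,b,np.degrees(np.arctan2(d[1],d[0])),np.degrees(np.arctan2(d2[1],d2[0])), np.linalg.norm(h-b))
g=h-48*d2;print('grip',g)
go(g[0],g[1],150,np.degrees(np.arctan2(d2[1],d2[0])))
```

```text
[ 581.27022256 -360.71176436] [ 550.72834172 -349.88719383] [ 415.50797187 -307.81649037] -17.282326635350135 -17.69805243974773 173.997223431859
grip [ 535.54197543 -346.11973179]
pos [458.2  -8.4 196.1] yaw 7.91 q6 1.25 F [-0.8  0.9 -0.2] w 60.0 g 0.0 t 27.0 
 tool shift [ 30.1 345.1  46.1] rotz 25.61
```

Call:
play_rows:
  commands:
    - [3,34.5,4,0,0,0]
    - [3,34.5,4,0,0,0]
    - [3,34.5,4,0,0,0]
    - [3,34.5,4,0,0,0]
    - [3,34.5,4,0,0,0]
  hand: 56

```text
time: 27.38
tool_pos: [0.4979, -0.1762, 0.1757]
tool_rot: [-0.0, 0.997, 0.072, 0.0]
contact_force: [0.5, 1.0, -0.6]
gripper_width: 0.652
grasp_force: 0.0
```

Call:
play_rows:
  commands:
    - [3,34.5,4,0,0,0]
    - [3,34.5,4,0,0,0]
    - [3,34.5,4,0,0,0]
    - [3,34.5,4,0,0,0]
    - [3,34.5,4,0,0,0]

```text
time: 27.8
tool_pos: [0.5375, -0.3449, 0.1554]
tool_rot: [-0.0, 0.997, 0.071, 0.0]
contact_force: [0.6, 1.0, -0.1]
gripper_width: 0.654
grasp_force: 0.0
```

Call:
play_rows:
  commands:
    - [0,0,0,0,0,6.3]
    - [0,0,0,0,0,6.3]
    - [0,0,0,0,0,6.3]
    - [0,0,0,0,0,6.3]
    - [0,0,0,0,0,0]

```text
time: 28.22
tool_pos: [0.5372, -0.3434, 0.1556]
tool_rot: [-0.0, 0.989, -0.149, -0.0]
contact_force: [0.7, 0.4, 0.6]
gripper_width: 0.66
grasp_force: 0.0
```

Run:
```python
from h import *
go(535.5,-346.1,41,-17.4)
f=grab('side','s5.png');im=f['image'][:,:,::-1]
cv2.imwrite('pics/s5.png',cv2.resize(im[60:220,220:420],None,fx=3,fy=3,interpolation=cv2.INTER_CUBIC))
print(proj(f,(.5355,-.3461,.055)))
```

```text
pos [ 537.2 -343.4  155.6] yaw -17.11 q6 1.18 F [0.7 0.4 0.6] w 56.4 g 0.0 t 28.2 
 tool shift [ -0.9   3.1 114.6] rotz 0.29
(np.float64(305.3465840182752), np.float64(135.4886092068005))
```

View pics/s5.png

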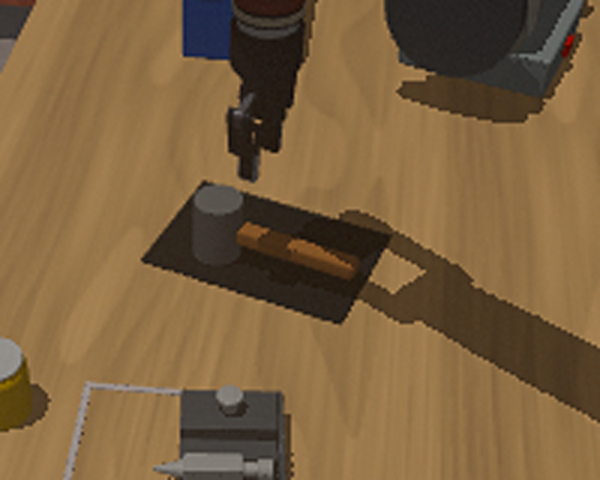

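The handle next to the head shows at crop (258,232), and my projection gives (256,226), so they agree. Descend and grip.

Call:
play_rows:
  commands:
    - [-0.5,2.5,30,0,0,0]
    - [0,0,30,0,0,0]
    - [0,0,25,0,0,0]
    - [0,0,15,0,0,0]
    - [0,0,8,0,0,0]

```text
time: 28.68
tool_pos: [0.534, -0.3456, 0.0447]
tool_rot: [-0.001, 0.989, -0.148, -0.002]
contact_force: [-0.1, -0.1, 0.1]
gripper_width: 0.657
grasp_force: 0.0
```

Call:
play_rows:
  commands:
    - [0,0,5,0,0,0]
    - [0,0,2,0,0,0]
    - [0,0,0,0,0,0]
    - [0,0,0,0,0,0]

```text
time: 29.02
tool_pos: [0.5359, -0.3483, 0.0423]
tool_rot: [0.001, 0.989, -0.149, 0.001]
contact_force: [0.4, -0.4, -0.8]
gripper_width: 0.658
grasp_force: 0.0
```

Call:
play_rows:
  commands:
    - [0,0,0,0,0,0]
    - [0,0,0,0,0,0]
    - [0,0,0,0,0,0]
    - [0,0,0,0,0,0]
    - [0,0,0,0,0,0]
  hand: 10

```text
time: 29.43
tool_pos: [0.5353, -0.3476, 0.0418]
tool_rot: [-0.0, 0.989, -0.149, 0.0]
contact_force: [-1.7, 2.5, 6.1]
gripper_width: 0.268
grasp_force: 60.2
```

Call:
play_rows:
  commands:
    - [0,0,-4,0,0,0]
    - [0,0,-8,0,0,0]
    - [0,0,-20,0,0,0]
    - [0,0,-35,0,0,0]
    - [0,0,-35,0,0,0]

```text
time: 29.85
tool_pos: [0.5328, -0.3463, 0.1404]
tool_rot: [-0.002, 0.989, -0.149, -0.003]
contact_force: [0.9, -1.7, -4.3]
gripper_width: 0.275
grasp_force: 58.8
```

Call:
play_rows:
  commands:
    - [0,0,0,0,0,0]
    - [0,0,0,0,0,0]

```text
time: 30.02
tool_pos: [0.5359, -0.3488, 0.1455]
tool_rot: [0.002, 0.989, -0.149, 0.002]
contact_force: [0.3, 0.5, -4.8]
gripper_width: 0.275
grasp_force: 58.9
```

Run:
```python
from h import *
go(490,-70,140,8)
f=grab('side');im=f['image'][:,:,::-1]
cv2.imwrite('pics/s6.png',cv2.resize(im[60:220,220:420],None,fx=3,fy=3,interpolation=cv2.INTER_CUBIC))
```

```text
pos [ 535.9 -348.8  145.5] yaw -17.18 q6 1.18 F [ 0.3  0.5 -4.8] w 23.5 g 58.9 t 30.0 
 tool shift [-126.3 -252.8    5.5] rotz -25.18
```

View pics/s6.png

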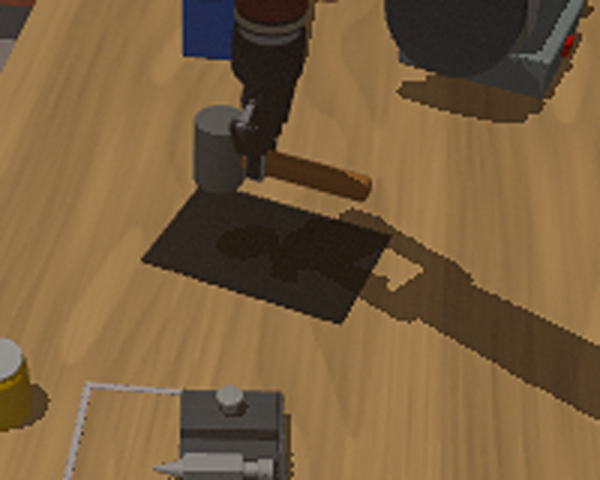

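Mallet is held level above the mat. Carry it over the lock pin at this height.

Call:
play_rows:
  commands:
    - [-6,-13,-1,0,0,0]
    - [-12,-26,0,0,0,0]
    - [-12,-26,0,0,0,0]
    - [-13,-27,0,0,0,0]
    - [-13,-27,0,0,0,0]

```text
time: 30.48
tool_pos: [0.514, -0.2146, 0.1398]
tool_rot: [-0.001, 0.989, -0.15, -0.003]
contact_force: [-0.2, -0.3, -4.7]
gripper_width: 0.269
grasp_force: 60.0
```

Call:
play_rows:
  commands:
    - [-13,-27,0,0,0,0]
    - [-13,-27,0,0,0,0]
    - [-13,-27,0,0,0,0]
    - [-13,-27,0,0,0,0]
    - [-10,-22,0,0,0,0]

```text
time: 30.9
tool_pos: [0.4925, -0.0718, 0.14]
tool_rot: [-0.001, 0.989, -0.149, -0.003]
contact_force: [0.7, 0.4, -4.2]
gripper_width: 0.272
grasp_force: 60.0
```

Call:
play_rows:
  commands:
    - [-6,-12,0,0,0,0]
    - [-3,-5,0,0,0,0]
    - [0,0,0,0,0,0]
    - [0,0,0,0,0,0]
    - [0,0,0,0,0,0]

```text
time: 31.32
tool_pos: [0.4921, -0.0569, 0.1433]
tool_rot: [0.0, 0.989, -0.15, -0.0]
contact_force: [0.8, 0.7, -4.2]
gripper_width: 0.267
grasp_force: 60.0
```

Run:
```python
from h import *
go(493.7,-57.1,104)
f=grab('side');im=f['image'][:,:,::-1]
cv2.imwrite('pics/s7.png',cv2.resize(im[110:260,210:370],None,fx=3.5,fy=3.5,interpolation=cv2.INTER_CUBIC))
```

```text
pos [492.1 -56.9 143.3] yaw -17.23 q6 1.61 F [ 0.8  0.7 -4.2] w 22.8 g 60.0 t 31.3 
 tool shift [ 1.6 -0.3 39.3] rotz None
```

View pics/s7.png

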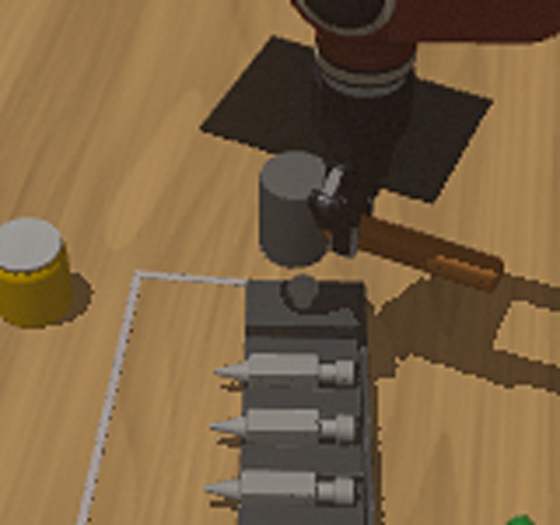

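Call:
play_rows:
  commands:
    - [1.5,0,10,0,0,0]
    - [0,0,12,0,0,0]
    - [0,0,10,0,0,0]
    - [0,0,5,0,0,0]
    - [0,0,0,0,0,0]

```text
time: 31.78
tool_pos: [0.4917, -0.0561, 0.1036]
tool_rot: [-0.0, 0.989, -0.149, -0.003]
contact_force: [-0.3, -0.4, -5.5]
gripper_width: 0.27
grasp_force: 60.0
```

Call:
play_rows:
  commands:
    - [0,0,3,0,0,0]
    - [0,0,3,0,0,0]
    - [0,0,3,0,0,0]
    - [0,0,0,0,0,0]

```text
time: 32.12
tool_pos: [0.494, -0.0565, 0.098]
tool_rot: [0.0, 0.989, -0.149, 0.001]
contact_force: [-0.2, 0.1, -4.9]
gripper_width: 0.269
grasp_force: 60.1
```

Call:
play_rows:
  commands:
    - [0,0,3,0,0,0]
    - [0,0,3,0,0,0]
    - [0,0,2,0,0,0]
    - [0,0,0,0,0,0]

```text
time: 32.45
tool_pos: [0.4941, -0.0566, 0.0898]
tool_rot: [0.0, 0.989, -0.149, 0.001]
contact_force: [0.3, 0.2, -2.1]
gripper_width: 0.269
grasp_force: 60.5
```

Call:
play_rows:
  commands:
    - [0,0,2,0,0,0]
    - [0,0,2,0,0,0]
    - [0,0,0,0,0,0]

```text
time: 32.7
tool_pos: [0.4942, -0.0566, 0.0867]
tool_rot: [0.0, 0.989, -0.149, 0.001]
contact_force: [-3.3, 0.5, 3.4]
gripper_width: 0.272
grasp_force: 61.2
```

Call:
play_rows:
  commands:
    - [0,0,2,0,0,0]
    - [0,0,2,0,0,0]
    - [0,0,0,0,0,0]

```text
time: 32.95
tool_pos: [0.4946, -0.0564, 0.0864]
tool_rot: [-0.0, 0.989, -0.149, -0.0]
contact_force: [-14.7, 4.8, 27.5]
gripper_width: 0.273
grasp_force: 63.8
```

Call:
play_rows:
  commands:
    - [0,0,2,0,0,0]
    - [0,0,0,0,0,0]

```text
time: 33.12
tool_pos: [0.4947, -0.0564, 0.0863]
tool_rot: [-0.0, 0.989, -0.149, -0.001]
contact_force: [-21.1, 6.6, 38.4]
gripper_width: 0.271
grasp_force: 65.4
```

The mallet stopped at z 86 mm with the force rising to about 40 N, and I predicted 86.8 mm for fully down. Lift it and carry it back to the mat.

Call:
play_rows:
  commands:
    - [0,0,-8,0,0,0]
    - [0,0,-15,0,0,0]
    - [0,0,-25,0,0,0]
    - [0,0,-15,0,0,0]
    - [0,0,0,0,0,0]

```text
time: 33.53
tool_pos: [0.4954, -0.0569, 0.1454]
tool_rot: [0.0, 0.989, -0.149, 0.003]
contact_force: [1.3, -0.4, -5.2]
gripper_width: 0.269
grasp_force: 59.7
```

Run:
```python
from h import *
go(547,-387,150,-17)
```

```text
pos [495.4 -56.9 145.4] yaw -17.17 q6 1.61 F [ 1.3 -0.4 -5.2] w 23.0 g 59.7 t 33.5 
 tool shift [146.7 300.2  -4.6] rotz -0.17
```

Call:
play_rows:
  commands:
    - [6,13,0,0,0,0]
    - [13,26,0,0,0,0]
    - [13,27,0,0,0,0]
    - [13,27,0,0,0,0]
    - [13,27,0,0,0,0]

```text
time: 33.95
tool_pos: [0.5123, -0.1888, 0.1398]
tool_rot: [-0.001, 0.989, -0.149, -0.002]
contact_force: [0.2, 1.3, -5.2]
gripper_width: 0.271
grasp_force: 59.6
```

Call:
play_rows:
  commands:
    - [13,27,0,0,0,0]
    - [13,27,0,0,0,0]
    - [13,27,0,0,0,0]
    - [13,27,0,0,0,0]
    - [13,27,0,0,0,0]

```text
time: 34.37
tool_pos: [0.5346, -0.3371, 0.1392]
tool_rot: [-0.001, 0.989, -0.149, -0.002]
contact_force: [-0.6, 0.9, -5.0]
gripper_width: 0.268
grasp_force: 59.6
```

Call:
play_rows:
  commands:
    - [13,26,0,0,0,0]
    - [8,15,0,0,0,0]
    - [3,4,0,0,0,0]
    - [0,0,0,0,0,0]
    - [0,0,0,0,0,0]

```text
time: 34.78
tool_pos: [0.5446, -0.3853, 0.1403]
tool_rot: [-0.001, 0.989, -0.149, -0.001]
contact_force: [0.1, -0.2, -5.0]
gripper_width: 0.268
grasp_force: 59.7
```

Run:
```python
from h import *
go(547,-387,42.5,-17)
f=grab('top');g=grab('side');np.savez('top2.npz',**f);np.savez('side2.npz',**g)
for o in bits(f,lo=120): print(o)
# pin by two views: bright blob in side near its projection
for z in(.048,.062): print(z,np.round(proj(f,(.530,-.0685,z)),1),np.round(proj(g,(.530,-.0685,z)),1))
hs=cv2.cvtColor(g['image'],cv2.COLOR_RGB2HSV);m=((hs[...,1]<50)&(hs[...,2]>125)).astype(np.uint8)
m0=m[180:205,280:312]
for c in cv2.findContours(m0,0,1)[0]:
    if cv2.contourArea(c)>10: print(cv2.minAreaRect(c)[0][0]+280,cv2.minAreaRect(c)[0][1]+180,cv2.minAreaRect(c)[1])
o=dict(np.load('side0.npz'));hs=cv2.cvtColor(o['image'],cv2.COLOR_RGB2HSV);m0=((hs[...,1]<50)&(hs[...,2]>125)).astype(np.uint8)[180:205,280:312]
for c in cv2.findContours(m0,0,1)[0]:
    if cv2.contourArea(c)>10: print('old',cv2.minAreaRect(c)[0][0]+280,cv2.minAreaRect(c)[0][1]+180,cv2.minAreaRect(c)[1])
```

```text
pos [ 544.6 -385.3  140.3] yaw -17.17 q6 1.14 F [ 0.1 -0.2 -5. ] w 22.9 g 59.7 t 34.8 
 tool shift [ 2.8  1.  97.8] rotz -0.17
(173.8, 239.4, 62, 12, 300.0, [464.6, 351.8])
(207.7, 113.7, 30, 80, 2279.5, [863.9, 245.1])
(210.3, 227.1, 36, 7, 174.0, [500.5, 238.6])
(229.2, 224.1, 36, 8, 182.5, [508.6, 179.8])
(247.4, 220.1, 36, 7, 177.5, [520.1, 122.9])
(259.8, 194.2, 47, 130, 299.0, [600.8, 83.3])
(267.5, 218.0, 36, 8, 192.0, [525.3, 60.5])
(286.4, 215.0, 37, 8, 187.0, [533.4, 1.5])
(307.0, 135.0, 20, 20, 314.5, [787.4, -69.4])
(309.0, 215.0, 8, 8, 54.0, [532.0, -68.7])
0.048 [309.2 215.2] [296.3 193.5]
0.062 [309.4 214.7] [296.4 190.3]
296.0 194.5 (5.0, 8.0)
old 295.9000015258789 191.29999923706055 (5.81377649307251, 7.602630615234375)
```

The pin blob in the side view dropped from row 191.3 to 194.5, which is the full 14 mm. Set the mallet down.

Call:
play_rows:
  commands:
    - [2,1,25,0,0,0]
    - [0,0,30,0,0,0]
    - [0,0,20,0,0,0]
    - [0,0,10,0,0,0]
    - [0,0,4,0,0,0]

```text
time: 35.3
tool_pos: [0.5457, -0.3857, 0.0507]
tool_rot: [-0.001, 0.989, -0.149, -0.002]
contact_force: [-0.7, 0.1, -5.6]
gripper_width: 0.27
grasp_force: 59.6
```

Call:
play_rows:
  commands:
    - [0,0,3,0,0,0]
    - [0,0,2,0,0,0]
    - [0,0,1,0,0,0]
    - [0,0,0,0,0,0]
    - [0,0,0,0,0,0]

```text
time: 35.72
tool_pos: [0.5476, -0.3886, 0.0489]
tool_rot: [0.001, 0.989, -0.149, 0.001]
contact_force: [-0.6, 0.1, -4.3]
gripper_width: 0.27
grasp_force: 59.6
```

Call:
play_rows:
  commands:
    - [0,0,2,0,0,0]
    - [0,0,2,0,0,0]
    - [0,0,1,0,0,0]
    - [0,0,1,0,0,0]
    - [0,0,0,0,0,0]

```text
time: 36.13
tool_pos: [0.5471, -0.3881, 0.0419]
tool_rot: [-0.0, 0.989, -0.149, -0.0]
contact_force: [-0.8, 0.7, -1.7]
gripper_width: 0.268
grasp_force: 59.9
```

Call:
play_rows:
  commands:
    - [0,0,0.7,0,0,0]
    - [0,0,0,0,0,0]

```text
time: 36.3
tool_pos: [0.5472, -0.3882, 0.0419]
tool_rot: [0.0, 0.989, -0.149, 0.0]
contact_force: [-3.5, 1.2, 3.9]
gripper_width: 0.269
grasp_force: 60.7
```

Call:
play_rows:
  commands:
    - [0,0,0,0,0,0]
    - [0,0,0,0,0,0]
    - [0,0,0,0,0,0]
    - [0,0,0,0,0,0]
    - [0,0,0,0,0,0]
  hand: 56

```text
time: 36.72
tool_pos: [0.5473, -0.3882, 0.0411]
tool_rot: [0.0, 0.989, -0.149, 0.0]
contact_force: [0.6, -0.2, -0.1]
gripper_width: 0.657
grasp_force: 0.0
```

Call:
play_rows:
  commands:
    - [0,0,-10,0,0,0]
    - [0,0,-30,0,0,0]
    - [0,0,-35,0,0,0]
    - [0,0,-35,0,0,0]
    - [0,0,-30,0,0,0]

```text
time: 37.13
tool_pos: [0.5474, -0.3883, 0.1844]
tool_rot: [0.001, 0.989, -0.149, 0.001]
contact_force: [0.2, 0.3, 0.8]
gripper_width: 0.658
grasp_force: 0.0
```

Call:
play_rows:
  commands:
    - [0,0,0,0,0,-5]
    - [0,0,0,0,0,-5]
    - [0,0,0,0,0,-5]
    - [0,0,0,0,0,-5]
    - [0,0,0,0,0,0]
  hand: 85

```text
time: 37.55
tool_pos: [0.5472, -0.3881, 0.1819]
tool_rot: [0.0, 1.0, 0.025, 0.0]
contact_force: [-0.1, 0.5, -0.9]
gripper_width: 0.995
grasp_force: 0.0
```

Run:
```python
from h import *
go(405,86,150,2.8)
```

```text
pos [ 547.2 -388.1  181.9] yaw 2.91 q6 0.79 F [-0.1  0.5 -0.9] w 85.0 g 0.0 t 37.5 
 tool shift [-117.9 -480.7   31.9] rotz 0.11
```

Call:
play_rows:
  commands:
    - [-9,-34,0,0,0,0]
    - [-9,-35,0,0,0,0]
    - [-9,-35,0,0,0,0]
    - [-9,-35,0,0,0,0]
    - [-9,-35,0,0,0,0]

```text
time: 37.97
tool_pos: [0.4929, -0.2151, 0.1813]
tool_rot: [0.0, 1.0, 0.023, 0.0]
contact_force: [0.4, 0.1, 0.4]
gripper_width: 0.994
grasp_force: 0.0
```

Call:
play_rows:
  commands:
    - [-9,-35,0,0,0,0]
    - [-9,-35,0,0,0,0]
    - [-9,-35,0,0,0,0]
    - [-9,-35,0,0,0,0]
    - [-9,-35,0,0,0,0]

```text
time: 38.38
tool_pos: [0.4392, -0.0425, 0.1815]
tool_rot: [0.0, 1.0, 0.023, 0.001]
contact_force: [0.4, 0.5, 0.9]
gripper_width: 0.998
grasp_force: 0.0
```

Call:
play_rows:
  commands:
    - [-9,-35,0,0,0,0]
    - [-9,-35,0,0,0,0]
    - [-5,-35,0,0,0,0]
    - [-5,-26,0,0,0,0]
    - [0,0,0,0,0,0]

```text
time: 38.8
tool_pos: [0.4044, 0.0891, 0.1815]
tool_rot: [-0.001, 1.0, 0.026, 0.0]
contact_force: [0.3, -0.5, -0.8]
gripper_width: 0.997
grasp_force: 0.0
```

Call:
play_rows:
  commands:
    - [0,0,35,0,0,0]
    - [0,0,35,0,0,0]
    - [0,0,30,0,0,0]
    - [0,0,0,0,0,0]
    - [0,0,0,0,0,0]

```text
time: 39.22
tool_pos: [0.4043, 0.0853, 0.08]
tool_rot: [0.0, 1.0, 0.024, -0.002]
contact_force: [0.4, -0.2, 1.1]
gripper_width: 0.994
grasp_force: 0.0
```

Run:
```python
from h import *
go(405,86,28,2.8)
f=grab('top')
for o in bits(f,lo=120): print(o)
```

```text
pos [404.3  85.3  80. ] yaw 2.74 q6 1.55 F [ 0.4 -0.2  1.1] w 84.9 g 0.0 t 39.2 
 tool shift [ 0.7 -0.7 52. ] rotz -0.06
(173.8, 239.4, 62, 12, 299.5, [464.6, 351.8])
(207.7, 113.7, 30, 80, 2275.5, [863.9, 245.2])
(210.2, 227.1, 36, 7, 172.5, [500.5, 238.8])
(229.2, 223.9, 36, 8, 160.0, [509.4, 179.7])
(247.4, 219.7, 36, 7, 171.5, [521.4, 123.1])
(259.8, 194.1, 47, 130, 298.0, [600.9, 83.2])
(267.6, 217.9, 36, 8, 176.0, [525.6, 60.3])
(286.5, 215.0, 37, 8, 182.5, [533.5, 1.2])
(307.0, 135.0, 20, 20, 313.5, [787.4, -69.4])
(309.0, 215.0, 8, 8, 53.0, [532.0, -68.7])
(416.0, 190.1, 10, 16, 97.0, [603.3, -405.0])
```

Call:
play_rows:
  commands:
    - [0,0,25,0,0,0]
    - [0,0,18,0,0,0]
    - [0,0,9,0,0,0]
    - [0,0,0,0,0,0]
    - [0,0,0,0,0,0]

```text
time: 39.68
tool_pos: [0.4068, 0.0855, 0.0305]
tool_rot: [-0.0, 1.0, 0.024, 0.001]
contact_force: [0.0, 0.5, 1.0]
gripper_width: 0.997
grasp_force: 0.0
```

Call:
play_rows:
  commands:
    - [6,0,0,0,0,0]
    - [6,0,0,0,0,0]
    - [6,0,0,0,0,0]
    - [5,0,0,0,0,0]
    - [5,0,0,0,0,0]

```text
time: 40.1
tool_pos: [0.4346, 0.087, 0.0295]
tool_rot: [-0.0, 1.0, 0.025, 0.001]
contact_force: [-0.1, -1.3, -0.0]
gripper_width: 0.999
grasp_force: 0.0
```

Call:
play_rows:
  commands:
    - [5,0.2,0,0,0,0]
    - [5,0.2,0,0,0,0]
    - [5,0.2,0,0,0,0]
    - [5,0.2,0,0,0,0]
    - [5,0.2,0,0,0,0]

```text
time: 40.52
tool_pos: [0.4556, 0.0879, 0.0278]
tool_rot: [-0.001, 1.0, 0.025, -0.005]
contact_force: [-10.3, 2.3, 7.5]
gripper_width: 0.993
grasp_force: 5.2
```

Call:
play_rows:
  commands:
    - [5,0.2,0,0,0,0]
    - [5,0.2,0,0,0,0]
    - [5,0.2,0,0,0,0]
    - [5,0.2,0,0,0,0]
    - [0,0,0,0,0,0]

```text
time: 40.93
tool_pos: [0.4768, 0.0876, 0.0278]
tool_rot: [-0.0, 1.0, 0.025, -0.003]
contact_force: [-5.3, 0.7, 2.6]
gripper_width: 0.994
grasp_force: 2.5
```

Run:
```python
from h import *
go(543,80,28,2.8)
f=grab('top')
for o in bits(f,lo=120): print(o)
```

```text
pos [476.8  87.6  27.8] yaw 2.83 q6 1.55 F [-5.3  0.7  2.6] w 84.9 g 2.5 t 40.9 
 tool shift [65.7 10.9 -0.2] rotz 0.03
(173.8, 239.4, 62, 12, 301.5, [464.6, 351.8])
(207.7, 113.7, 30, 80, 2277.5, [863.9, 245.1])
(211.5, 212.0, 7, 36, 170.5, [547.8, 234.6])
(230.5, 205.5, 7, 27, 110.0, [566.9, 175.2])
(248.5, 200.5, 7, 21, 96.0, [581.5, 118.8])
(259.8, 194.2, 47, 130, 296.5, [600.8, 83.2])
(268.7, 201.0, 8, 24, 97.5, [578.7, 55.8])
(288.1, 206.1, 36, 8, 180.0, [561.2, -4.5])
(307.0, 135.0, 20, 20, 312.5, [787.4, -69.4])
(310.5, 208.5, 8, 8, 55.0, [552.3, -74.0])
(418.0, 190.0, 14, 16, 134.5, [603.5, -411.2])
```

Call:
play_rows:
  commands:
    - [5,0.2,0,0,0,0]
    - [5,0.2,0,0,0,0]
    - [5,0.2,0,0,0,0]
    - [5,0.2,0,0,0,0]
    - [5,0.2,0,0,0,0]

```text
time: 41.4
tool_pos: [0.5004, 0.0877, 0.0275]
tool_rot: [0.0, 1.0, 0.025, -0.005]
contact_force: [-10.6, -0.5, 5.5]
gripper_width: 0.993
grasp_force: 5.3
```

Call:
play_rows:
  commands:
    - [5,0.2,0,0,0,0]
    - [5,0.2,0,0,0,0]
    - [5,0.2,0,0,0,0]
    - [5,0.2,0,0,0,0]
    - [5,0.2,0,0,0,0]

```text
time: 41.82
tool_pos: [0.5254, 0.088, 0.0275]
tool_rot: [-0.0, 1.0, 0.025, -0.005]
contact_force: [-11.1, 0.1, 5.6]
gripper_width: 0.995
grasp_force: 5.3
```

Call:
play_rows:
  commands:
    - [5,0.2,0,0,0,0]
    - [4,0.2,0,0,0,0]
    - [2,0,0,0,0,0]
    - [0,0,0,0,0,0]

```text
time: 42.15
tool_pos: [0.5372, 0.088, 0.0275]
tool_rot: [0.0, 1.0, 0.025, -0.004]
contact_force: [-7.3, -0.4, 3.4]
gripper_width: 0.997
grasp_force: 3.5
```

Run:
```python
from h import *
go(545.5,80,28,2.8)
f=grab('top');im=f['image'][:,:,::-1]
for o in bits(f,lo=120): print(o)
cv2.imwrite('pics/t8.png',cv2.resize(im[150:270,185:450],None,fx=3,fy=3,interpolation=cv2.INTER_CUBIC))
```

```text
pos [537.2  88.   27.5] yaw 2.82 q6 1.55 F [-7.3 -0.4  3.4] w 85.1 g 3.5 t 42.1 
 tool shift [ 7.9  8.4 -0.5] rotz 0.02
(173.8, 239.4, 62, 12, 300.0, [464.6, 351.8])
(207.7, 113.7, 30, 80, 2279.5, [863.9, 245.1])
(259.8, 193.9, 47, 130, 978.5, [601.7, 83.3])
(307.0, 135.0, 20, 20, 313.5, [787.4, -69.4])
(310.0, 189.0, 8, 8, 55.0, [613.8, -74.1])
(419.8, 190.3, 17, 16, 198.5, [602.6, -416.6])
```

View pics/t8.png

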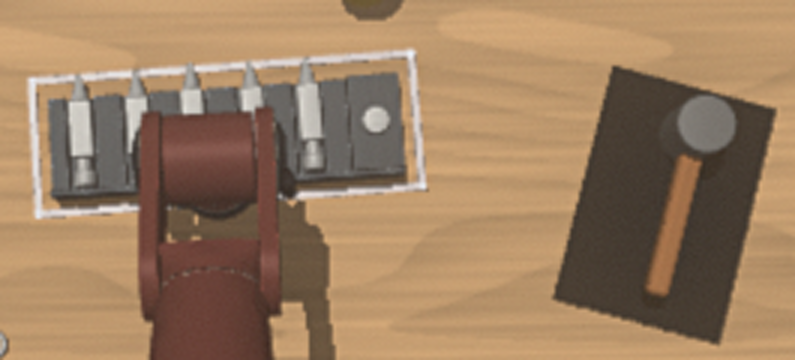

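The carrier is inside the outline, about 6 mm short of centre, and the mallet lies wholly on the mat. One more small push, then retreat.

Call:
play_rows:
  commands:
    - [3,0,0,0,0,0]
    - [2,0,0,0,0,0]
    - [1,0,0,0,0,0]
    - [0,0,0,0,0,0]
    - [0,0,0,0,0,0]

```text
time: 42.62
tool_pos: [0.5427, 0.0883, 0.0274]
tool_rot: [0.0, 1.0, 0.025, -0.004]
contact_force: [-8.8, -1.5, 4.2]
gripper_width: 0.998
grasp_force: 4.1
```

Call:
play_rows:
  commands:
    - [-10,0,0,0,0,0]
    - [-30,0,0,0,0,0]
    - [-30,0,0,0,0,0]
    - [-20,0,-20,0,0,0]
    - [0,0,-40,0,0,0]

```text
time: 43.03
tool_pos: [0.4465, 0.0838, 0.0819]
tool_rot: [-0.0, 1.0, 0.025, -0.008]
contact_force: [2.1, 0.4, -0.7]
gripper_width: 0.994
grasp_force: 0.0
```

Call:
play_rows:
  commands:
    - [-10,0,-40,0,0,0]
    - [-10,0,-40,0,0,0]
    - [0,0,0,0,0,0]
    - [0,0,0,0,0,0]
    - [0,0,0,0,0,0]

```text
time: 43.45
tool_pos: [0.4356, 0.0829, 0.169]
tool_rot: [0.0, 1.0, 0.025, 0.001]
contact_force: [-0.4, -0.1, -0.2]
gripper_width: 0.998
grasp_force: 0.0
```

Run:
```python
from h import *
go(545.5,80,28,2.8)
f=grab('top');im=f['image'][:,:,::-1]
for o in bits(f,lo=120): print(o)
a=cv2.resize(im[155:235,185:345],None,fx=4,fy=4,interpolation=cv2.INTER_CUBIC)
g=grab('side')['image'][:,:,::-1]
b=cv2.resize(g[170:320,200:360],None,fx=1.9,fy=1.9,interpolation=cv2.INTER_CUBIC)[:280]
c=np.zeros((600,640,3),np.uint8);c[:320]=a;c[320:600,:b.shape[1]]=b
cv2.imwrite('pics/f9.png',c)
```

```text
pos [435.6  82.9 169. ] yaw 2.83 q6 1.54 F [-0.4 -0.1 -0.2] w 85.2 g 0.0 t 43.5 
 tool shift [109.6   8.3 141. ] rotz 0.03
(173.8, 239.4, 62, 12, 299.5, [464.6, 351.8])
(207.7, 113.7, 30, 80, 2277.5, [863.9, 245.1])
(307.0, 135.0, 20, 20, 313.5, [787.4, -69.4])
(417.8, 189.9, 13, 16, 129.5, [603.8, -410.4])
```

View pics/f9.png

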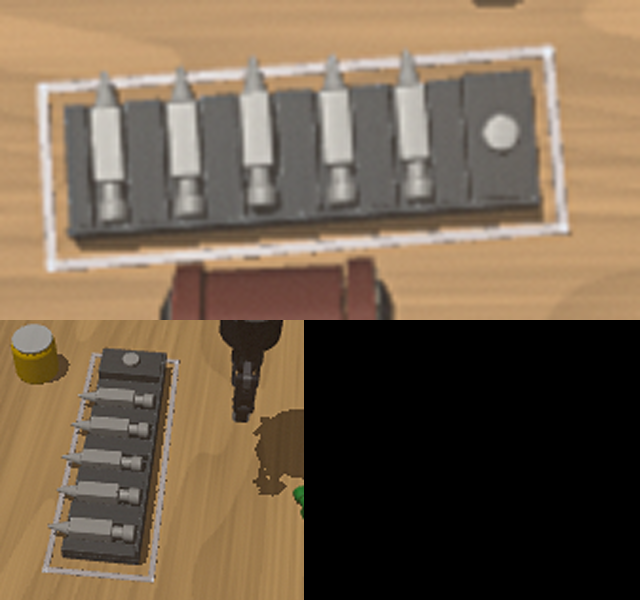

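Run:
```python
from h import *
f=dict(np.load('top0.npz'))
S=np.array([607.6,83.2]);a=np.radians(2.83);X=np.array([np.cos(a),np.sin(a)]);Y=np.array([-X[1],X[0]])
for n,x,y,z in(('FL',68,106,.024),('FR',531,71,.04),('BL',72,236,.04),('BR',541,205,.04)):
    d=ray(f,185+(x+.5)/4-.5,155+(y+.5)/4-.5,z)[:2]*1000-S;print(n,round(d@X,1),round(d@Y,1))
```

```text
FL 49.8 181.6
FR 48.8 -184.2
BL -56.0 181.4
BR -57.4 -183.6
```

All four corners are well inside the ±68 × ±200 mm limits, and everything is still.

```bash
python3 -c "
from plant import manip;print(manip.job_done())"
```

```text
the job is handed in; nothing more can be done
None
```

I turned round the four worn-end-forward bits so all five show their points, drove the lock pin fully down with the mallet, put the mallet back on its mat, pushed the carrier inside the outline, and handed the job in at about 44 s.

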